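# Make up the ball-mill kit tray

## Task

Make up the ball-mill kit for the next class: pick up the beaker, pour all its ceramic balls into the steel jar in the grey tray, and stand the empty beaker back upright on its mat; only then put the lid fully home on the jar. Next stand every low pot in the tray's places beside the jar, and when the pots are in, the tall bottles, last, in the places at the end away from the jar, one thing to a place and all upright. Do not knock over or push away the wash bottle, petri dish or glass beaker.

Things in the scene. Friction and masses are not known exactly. Their poses are not given: they have to be found in the camera images.
- tray: Grey kit tray, fixed to the bench, 190 mm (its x) by 300 mm (its y), floor 6 mm thick, walls and partitions 4 mm thick and 28 mm high. Origin at the centre of its underside, z up. The end towards its -y holds a round steel milling jar, fixed in the tray; the other part is split into four equal places of about 89 x 86 mm, two low places next to the jar and two tall places at the end away from the jar.
- jar_mouth (a point): Centre of the milling jar's open mouth, level with its rim (76 mm above the bench). The jar is a straight-sided pot, 104 mm outside and 96 mm inside diameter, its inner floor 65 mm below the rim. Axes as the tray's.
- low_a (a point): Centre of the floor of one of the two places next to the jar, for low pots, 6 mm above the bench.
- low_b (a point): Centre of the floor of the other place next to the jar, for low pots.
- tall_a (a point): Centre of the floor of one of the two places at the end away from the jar, for tall bottles.
- tall_b (a point): Centre of the floor of the other place at the end away from the jar, for tall bottles.
- mat: Round black rubber mat, 110 mm across and 3 mm thick, fixed to the bench: the beaker's place. Origin at the centre of its underside.
- beaker: Clear plastic beaker, open at the top, no spout or handle: 100 mm tall, outside diameter 56 mm at the foot and 66 mm at the rim, wall 3 mm, floor 5 mm thick, 90 g empty. Origin at the centre of its underside, z up out of the mouth. Stands on the mat at the start, with the balls in it (filled to 70 mm at most).
- lid: The jar's round steel lid, lying the right way up on the bench: a plug 86 mm across and 8 mm deep below, a flange 104 mm across and 6 mm thick that rests on the jar's rim, and on top a black upright knob 26 mm across and 40 mm tall (from 14 to 54 mm above the origin). 220 g. Origin at the centre of the plug's underside, z up; fully home, the origin is 8 mm below the jar's mouth.
- pot1: A low screw-top sample pot: plain white, upright, 65 mm tall in all; body 48 mm across up to 50 mm, then a lid 52 mm across and 15 mm high; 100 g. Origin at the centre of its underside, z up. One or two are present (absent: None); either low place may take either pot.
- pot2: A low screw-top sample pot: plain white, upright, 65 mm tall in all; body 48 mm across up to 50 mm, then a lid 52 mm across and 15 mm high; 100 g. Origin at the centre of its underside, z up. One or two are present (absent: None); either low place may take either pot.
- bottle1: A tall amber bottle with a white cap, upright, 142 mm tall; body 46 mm across up to 100 mm, then the cap, 34 mm across, from 100 to 142 mm; 200 g. Origin at the centre of its underside, z up. Either tall place may take either bottle.
- bottle2: A tall amber bottle with a white cap, upright, 142 mm tall; body 46 mm across up to 100 mm, then the cap, 34 mm across, from 100 to 142 mm; 200 g. Origin at the centre of its underside, z up. Either tall place may take either bottle.
- ball1: A milling ball: white ceramic ball, 20 mm across, 16 g. Origin at its centre. From six to eight of the eight balls are present; absent ones are None. All start inside the beaker.
- ball2: A milling ball: white ceramic ball, 20 mm across, 16 g. Origin at its centre. From six to eight of the eight balls are present; absent ones are None. All start inside the beaker.
- ball3: A milling ball: white ceramic ball, 20 mm across, 16 g. Origin at its centre. From six to eight of the eight balls are present; absent ones are None. All start inside the beaker.
- ball4: A milling ball: white ceramic ball, 20 mm across, 16 g. Origin at its centre. From six to eight of the eight balls are present; absent ones are None. All start inside the beaker.
- ball5: A milling ball: white ceramic ball, 20 mm across, 16 g. Origin at its centre. From six to eight of the eight balls are present; absent ones are None. All start inside the beaker.
- ball6: A milling ball: white ceramic ball, 20 mm across, 16 g. Origin at its centre. From six to eight of the eight balls are present; absent ones are None. All start inside the beaker.
- ball7: A milling ball: white ceramic ball, 20 mm across, 16 g. Origin at its centre. From six to eight of the eight balls are present; absent ones are None. All start inside the beaker.
- ball8: A milling ball: white ceramic ball, 20 mm across, 16 g. Origin at its centre. From six to eight of the eight balls are present; absent ones are None. All start inside the beaker.
- wash_bottle: Bystander: white wash bottle with red top, 58 mm across, 185 mm tall, its nozzle pointing away along its x. Loose. Origin at the centre of its underside.
- petri: Bystander: closed clear petri dish, 60 mm across, 14 mm high. Loose. Origin at the centre of its underside.
- glass_beaker: Bystander: empty glass beaker, 66 mm across, 90 mm high. Loose. Origin at the centre of its underside.

How it is judged:
On the way, in this order (a step that is already met when the one before it is completed fails the run):
1. the beaker, held in the gripper, is tipped well over beside or above the jar (angle between beaker's own z axis and vertical above 1.3 rad and horizontal distance between beaker and jar_mouth below 0.2 m and height (world z) of beaker above 0.06 m and contact force between the fingers and beaker above 0.3 N), for 0.1 s.
2. all balls are in the jar and the empty beaker stands upright, released, on its mat (horizontal distance between each of ball1, ball2, ball3, ball4, ball5, ball6, ball7, ball8 and jar_mouth below 0.046 m and height (world z) of each of ball1, ball2, ball3, ball4, ball5, ball6, ball7, ball8 below 0.07 m and horizontal distance between beaker and mat below 0.035 m and angle between beaker's own z axis and vertical below 0.1 rad and height (world z) of beaker below 0.01 m and linear speed of beaker below 0.03 m/s and contact force between the fingers and beaker below 0.1 N), for 0.2 s.
3. the lid is fully home on the jar, released (horizontal distance between lid and jar_mouth below 0.01 m and z of lid in the frame of jar_mouth below -0.004 m and angle between lid's own z axis and vertical below 0.06 rad and linear speed of lid below 0.03 m/s and contact force between the fingers and lid below 0.1 N), for 0.2 s.
4. every pot stands in a low place while no bottle is in the tray yet (((horizontal distance between pot1 and low_a below 0.035 m and height (world z) of pot1 below 0.014 m and angle between pot1's own z axis and vertical below 0.12 rad and linear speed of pot1 below 0.03 m/s) or (horizontal distance between pot1 and low_b below 0.035 m and height (world z) of pot1 below 0.014 m and angle between pot1's own z axis and vertical below 0.12 rad and linear speed of pot1 below 0.03 m/s)) and ((horizontal distance between pot2 and low_a below 0.035 m and height (world z) of pot2 below 0.014 m and angle between pot2's own z axis and vertical below 0.12 rad and linear speed of pot2 below 0.03 m/s) or (horizontal distance between pot2 and low_b below 0.035 m and height (world z) of pot2 below 0.014 m and angle between pot2's own z axis and vertical below 0.12 rad and linear speed of pot2 below 0.03 m/s)) and not ((horizontal distance between bottle1 and tall_a below 0.035 m and height (world z) of bottle1 below 0.014 m and angle between bottle1's own z axis and vertical below 0.12 rad and linear speed of bottle1 below 0.03 m/s) or (horizontal distance between bottle1 and tall_b below 0.035 m and height (world z) of bottle1 below 0.014 m and angle between bottle1's own z axis and vertical below 0.12 rad and linear speed of bottle1 below 0.03 m/s)) and not ((horizontal distance between bottle2 and tall_a below 0.035 m and height (world z) of bottle2 below 0.014 m and angle between bottle2's own z axis and vertical below 0.12 rad and linear speed of bottle2 below 0.03 m/s) or (horizontal distance between bottle2 and tall_b below 0.035 m and height (world z) of bottle2 below 0.014 m and angle between bottle2's own z axis and vertical below 0.12 rad and linear speed of bottle2 below 0.03 m/s))), for 0.2 s.
5. both bottles stand in the tall places (((horizontal distance between bottle1 and tall_a below 0.035 m and height (world z) of bottle1 below 0.014 m and angle between bottle1's own z axis and vertical below 0.12 rad and linear speed of bottle1 below 0.03 m/s) or (horizontal distance between bottle1 and tall_b below 0.035 m and height (world z) of bottle1 below 0.014 m and angle between bottle1's own z axis and vertical below 0.12 rad and linear speed of bottle1 below 0.03 m/s)) and ((horizontal distance between bottle2 and tall_a below 0.035 m and height (world z) of bottle2 below 0.014 m and angle between bottle2's own z axis and vertical below 0.12 rad and linear speed of bottle2 below 0.03 m/s) or (horizontal distance between bottle2 and tall_b below 0.035 m and height (world z) of bottle2 below 0.014 m and angle between bottle2's own z axis and vertical below 0.12 rad and linear speed of bottle2 below 0.03 m/s))), for 0.2 s.
At the end, for the whole second after the job is handed in: Balls in the jar; beaker upright, within 35 mm of the mat's centre; lid home (origin 4 mm or more below the rim, within 10 mm of the axis, level); pots in the low and bottles in the tall places, on the floor, upright within 0.12 rad, within 35 mm of the centre; all at rest (all of step 5 and horizontal distance between each of ball1, ball2, ball3, ball4, ball5, ball6, ball7, ball8 and jar_mouth below 0.046 m and height (world z) of each of ball1, ball2, ball3, ball4, ball5, ball6, ball7, ball8 below 0.07 m and horizontal distance between beaker and mat below 0.035 m and angle between beaker's own z axis and vertical below 0.1 rad and height (world z) of beaker below 0.01 m and linear speed of each of beaker, lid below 0.03 m/s and horizontal distance between lid and jar_mouth below 0.01 m and z of lid in the frame of jar_mouth below -0.004 m and angle between lid's own z axis and vertical below 0.06 rad and ((horizontal distance between pot1 and low_a below 0.035 m and height (world z) of pot1 below 0.014 m and angle between pot1's own z axis and vertical below 0.12 rad and linear speed of pot1 below 0.03 m/s) or (horizontal distance between pot1 and low_b below 0.035 m and height (world z) of pot1 below 0.014 m and angle between pot1's own z axis and vertical below 0.12 rad and linear speed of pot1 below 0.03 m/s)) and ((horizontal distance between pot2 and low_a below 0.035 m and height (world z) of pot2 below 0.014 m and angle between pot2's own z axis and vertical below 0.12 rad and linear speed of pot2 below 0.03 m/s) or (horizontal distance between pot2 and low_b below 0.035 m and height (world z) of pot2 below 0.014 m and angle between pot2's own z axis and vertical below 0.12 rad and linear speed of pot2 below 0.03 m/s))); the robot touches nothing.
It fails at once if the wash bottle, petri dish or glass beaker is pushed more than 30 mm or a bottle or beaker of these is knocked over (distance of any of wash_bottle, petri, glass_beaker from where it was at the start of the episode above 0.03 m or angle between any of wash_bottle, glass_beaker's own z axis and vertical above 0.5 rad).
Of ball6, ball7, ball8 only 1 to 3 are there at a start; the rules pass over those that are not, and their reading is None.
Of pot1, pot2 only 1 to 2 are there at a start; the rules pass over those that are not, and their reading is None.
At some moment in a run one of pot1, pot2, lid may be knocked a few centimetres aside while the robot is not near it.
It also fails if it takes over 210 s, if anything falls off the work surface, if the arm or the gripper's body presses on something with over 40 N, if the wrist force passes 120 N, or if a joint passes its speed limit or range.

## Robot

A 6-joint arm with a two-finger parallel gripper is mounted at the origin on the work surface. World frame = base frame: x ahead of the robot, y to its left, z up, the work surface at z = 0. Lengths are in m, angles in rad, forces in N, time in s.
With the tool pointing down it reaches from about 0.275 to 0.75 m from the base axis. Payload 10.2 kg.
Tool frame: the origin (TCP) lies where the fingers leave the gripper's body, on its centre line; the fingertips stand tip_reach ahead of it and the grasp point (between the pads) lies 45 mm ahead of it (tip_reach is the distance from the TCP to the fingertips, in m); z points along the fingers, y is the line along which they close (so a half turn about z gives the same grasp; the last joint's range is limited). The gripper opens to 88 mm and grips with 3 to 60 N. Pads are 18 mm wide; open, the fingers measure 123 mm over their backs; the gripper's body (75 mm by 187 mm) begins 45 mm behind the grasp point.
Start: joints at [1.009, 0.313, 1.498, -0, 1.331, -0.223], TCP at [0.174, 0.495, 0.303] pointing down, gripper open.
Joint ranges: [-2.94, 2.94], [-0.97, 2.17], [0.19, 2.56], [-1.23, 4.37], [0.02, 3.11], [-2.88, 2.88]. Speed limits (rad/s): [2.39, 2.39, 3.01, 3.14, 3.14, 3.14].

## Interface

Orientations are given as a rotation vector (axis times angle).
In Python, from bench import get_state, capture, hand_in, tip_reach gives the robot as it stands.
- The arm moves only by the tool carry_out, never from a script. Its argument "targets" is one flat list of numbers, 7 for each row, row after row: the finger opening in mm, from 0 to 88.1, then the shift along the tool's x, y, z in units of 50 mm (1.0 is 50 mm), then the turn, a rotation vector about the tool's x, y, z in degrees. In form: [fingers, x, y, z, ax, ay, az, fingers, x, y, z, ax, ay, az, ...]. A call has 1 to 12 rows; each row shifts and turns the commanded pose from where the row before left it, along the tool's axes as they then stand; what a row does not reach is not made up. A row lasts 1/10 s, in which the tool goes at most 50 mm and 8.59 degrees, less where a joint would pass 70% of its speed; a pose out of reach is approached as far as the arm can. A call is refused whole if a number of a shift passes 1 or a number of a turn 8.59, either way. A call with a gripper value outside its range is refused whole. The fingers move at their own pace and stop on an object; the grip force is fixed at half the most. Time passes only in rows, so rows that do not move let the fingers close. It gives the time, the measured TCP pose, the force, the opening and the grip force at its end, in the units of the state.
- get_state(): the state, without advancing time (a new reading comes with each control period).
- capture(name): name is "scene" or "top" or "wrist"; returns a dict with "color" (384x512x3 uint8, red, green, blue), "intrinsics" (3x3 intrinsics, pixels), "k1" (the pictures are not rectified: a ray, as slopes to the right and down, at radius r is drawn at 1 + k1 r^2 times it, then the intrinsics apply), "world_to_cam" (4x4, takes a point from world to camera coordinates); the wrist camera has in their place "mount" (4x4, takes a point from camera to tool coordinates, whose origin is the TCP and whose axes are the flange's). Camera axes: x right, y down, z forward; pixel columns grow to the right and rows downward; lengths in m; the calibration is good to about 2 mm. A picture is of the moment at which its call begins: read the wrist's pose just before it. There is no depth.
- hand_in(): hands the job in; it is judged then, once.
The state is a dict: "time_s": time; "joints": joint angles; "joint_velocities": joint speeds; "effort": joint torques, N m; "tool_pos": TCP position; "tool_rot": TCP orientation; "ft_force": force on the tool from outside, world axes, zero at the start; "wrist_torque": the same for the moment, N m; "gripper_width": opening from 0.0 (shut) to 1.0 (fully open); "grip_force": force on a finger pad.
Only numpy, scipy, OpenCV 4.12 (cv2) and the standard library are available. Lean on these libraries where they do the work, as an engineer would, in place of code of your own. Each camera call takes 0.05 s, during which the arm holds its last target. There are 200 camera calls.

## Working session

There is one attempt and no reset: what is moved stays moved. The work goes in short steps, Python scripts to look and compute and a tool call to move; the robot and the scene stay as the last step left them, time stands still between calls to the robot, and variables do not carry over. Pictures are saved under pics/ and viewed, at most 14 in all, crops included, and the job is handed in when it is done.

Besides the shell and the picture viewer there is one more tool, called after "Call:" as name(argument=value, ...) on one line, values as JSON. carry_out: Moves the arm, as the interface text tells. Its arguments: {"type":"object","properties":{"targets":{"type":"array"}},"required":["targets"]}

```bash
ls; mkdir -p pics
cat > h.py <<'E'
import numpy as np, cv2
from bench import get_state, capture, hand_in, tip_reach
from scipy.spatial.transform import Rotation as R
def snap(name):
    s=get_state(); c=capture(name)
    if name=='wrist':
        T=np.eye(4);T[:3,:3]=R.from_rotvec(s['tool_rot']).as_matrix();T[:3,3]=s['tool_pos']
        c['c2w']=T@np.array(c['mount'])
    else: c['c2w']=np.linalg.inv(np.array(c['world_to_cam']))
    c['s']=s
    return c
def ray(c,uv):
    K=np.array(c['intrinsics']);k=c['k1']
    d=cv2.undistortPoints(np.array([[uv]],float),K,np.array([k,0,0,0.]))[0,0]
    v=c['c2w'][:3,:3]@np.array([d[0],d[1],1]);return c['c2w'][:3,3],v
def onz(c,uv,z):
    o,v=ray(c,uv);return o+v*(z-o[2])/v[2]
def proj(c,p):
    q=np.linalg.inv(c['c2w'])@np.append(p,1);K=np.array(c['intrinsics'])
    x=q[:2]/q[2];x=x*(1+c['k1']*(x@x));return K[:2,:2]@x+K[:2,2]
def save(c,n,box=None,size=None):
    im=c['color'][:,:,::-1]
    if box: im=im[box[1]:box[3],box[0]:box[2]]
    if size: im=cv2.resize(im,size)
    cv2.imwrite('pics/'+n,im)
E
python3 - <<'E'
from h import *
for n in('scene','top','wrist'):
    c=snap(n);print(n,c['c2w'].round(3).tolist(),c['k1'],np.array(c['intrinsics']).tolist())
    save(c,n+'0.png',None,(800,600))
    if n=='wrist':print(c['mount'])
print(get_state(),tip_reach() if callable(tip_reach) else tip_reach)
E
```

```text
pics
scene [[-0.29, 0.534, -0.794, 1.369], [0.957, 0.142, -0.253, 0.192], [-0.022, -0.834, -0.552, 0.637], [0.0, 0.0, 0.0, 1.0]] -0.0715799804688775 [[400.63391663312075, 0.0, 257.38407851862127], [0.0, 400.63391663312075, 183.42557044903978], [0.0, 0.0, 1.0]]
top [[0.018, -0.993, 0.114, 0.51], [-1.0, -0.018, -0.001, -0.055], [0.003, -0.114, -0.993, 0.923], [0.0, 0.0, 0.0, 1.0]] 0.03030825054419966 [[373.14971063921064, 0.0, 258.89485678611726], [0.0, 373.14971063921064, 192.38008863592458], [0.0, 0.0, 1.0]]
wrist [[0.333, 0.906, 0.261, 0.107], [0.943, -0.32, -0.093, 0.52], [-0.001, 0.277, -0.961, 0.385], [0.0, 0.0, 0.0, 1.0]] -0.06437052132613269 [[331.7311776953722, 0.0, 260.6930198654503], [0.0, 331.7311776953722, 195.4573622505481], [0.0, 0.0, 1.0]]
[[-4.59641641e-04 -9.60864962e-01 -2.77016810e-01  7.17462916e-02]
 [ 9.99999890e-01 -4.68613934e-04 -3.38134012e-05  1.15999025e-03]
 [-9.73238247e-05 -2.77016795e-01  9.60865072e-01 -8.29988646e-02]
 [ 0.00000000e+00  0.00000000e+00  0.00000000e+00  1.00000000e+00]]
{'time_s': 0.15, 'joints': array([ 1.00858065e+00,  3.13305884e-01,  1.49826124e+00, -1.73546120e-05,
        1.33098265e+00, -2.23400750e-01]), 'joint_velocities': array([ 0.00125873, -0.00407945, -0.00206731,  0.0017374 , -0.00069046,
        0.00085262]), 'effort': array([ 2.00748043e-03, -4.02304888e+01, -2.52315474e+01,  6.94533437e-02,
        3.44199676e-02, -8.69885139e-05]), 'tool_pos': array([0.17444095, 0.49504027, 0.30230098]), 'tool_rot': array([-5.29601665e-01, -3.09627527e+00,  1.39891094e-03]), 'ft_force': array([-0.4295118 ,  0.27310343,  0.25847447]), 'wrist_torque': array([ 0.00295786, -0.05096484, -0.03451674]), 'grip_force': 0.0, 'gripper_width': 1.0018894669189913} 0.064
```

View pics/top0.png

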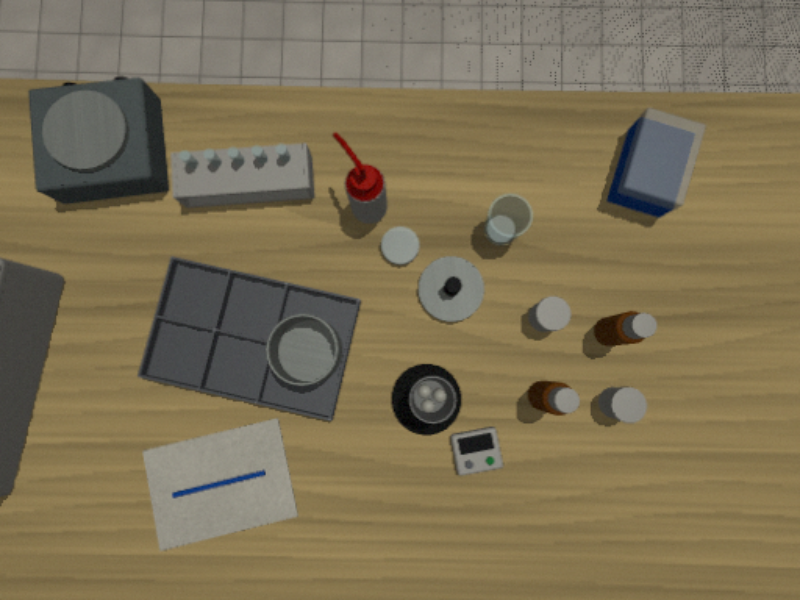

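View pics/scene0.png

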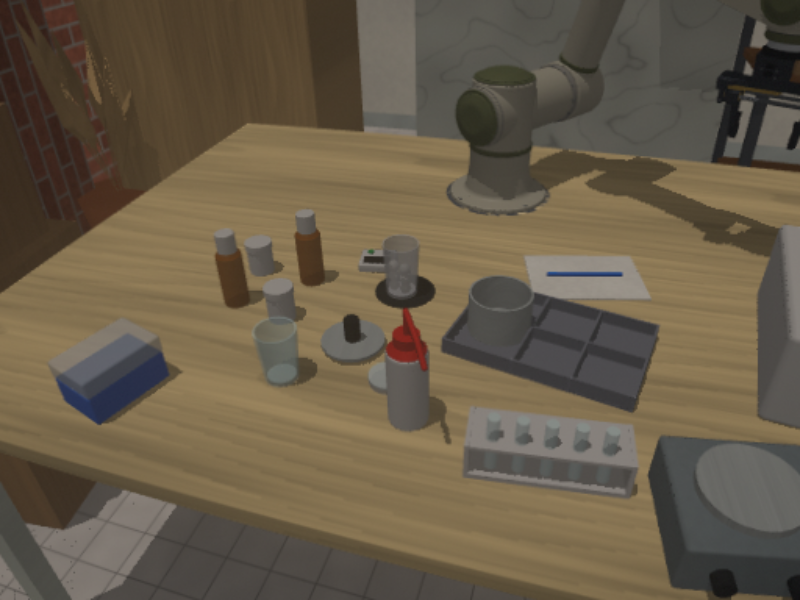

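The top view shows the tray at left with the jar mouth near (303,350) of 800x600. The mat and beaker are at (430,398), the lid knob at (452,287), the pots at (551,314) and (628,404), and the bottle caps at (642,326) and (565,400). The bystanders are at (365,195), (400,245) and (507,220).

```bash
cat > loc.py <<'E'
from h import *
def blobs(mask,amin=40):
    n,l,st,ce=cv2.connectedComponentsWithStats(mask.astype(np.uint8));return [(st[i,4],ce[i],l==i) for i in range(1,n) if st[i,4]>=amin]
E
python3 - <<'E'
from loc import *
c=snap('top');f=1/1.5625
def p(u,v,z):return onz(c,(u*f,v*f),z).round(4)
cs=[p(175,259,.028),p(360,298,.028),p(332,419,.028),p(140,377,.028)]
print('corners',cs);
for i in range(4):print(np.linalg.norm(cs[i]-cs[(i+1)%4]))
print('centre',np.mean(cs,0),'jar',p(303,350,.076))
e=(cs[1]-cs[0])+(cs[2]-cs[3]);print('-y dir deg',np.degrees(np.arctan2(e[1],e[0])))
for n,u,v,z in [('mat',427,399,.003),('beakerrim',433,400,.103),('lidflange',451,289,.014),('knobtop',453,286,.054),('potA',552,314,.065),('potB',629,404,.065),('botA cap',645,326,.142),('botB',567,401,.142),('wash',365,183,.185),('petri',400,244,.014),('glassrim',511,214,.09)]:print(n,p(u,v,z))
# colour stats
im=c['color'];hsv=cv2.cvtColor(im,cv2.COLOR_RGB2HSV)
for u,v in[(552,314),(629,404),(645,326),(567,401),(451,270),(303,350),(427,370),(453,287),(545,395)]:print(u,v,im[int(v*f),int(u*f)],hsv[int(v*f),int(u*f)])
E
```

```text
corners [array([0.6709, 0.3004, 0.028 ]), array([0.6153, 0.0127, 0.028 ]), array([0.431 , 0.0499, 0.028 ]), array([0.4891, 0.3412, 0.028 ])]
0.29302329258951415
0.1880168343526717
0.29703753971510066
0.18632197937978232
centre [0.551575 0.17605  0.028   ] jar [0.5325 0.0894 0.076 ]
-y dir deg -101.10997792802529
mat [ 0.4619 -0.0939  0.003 ]
beakerrim [ 0.4659 -0.0981  0.103 ]
lidflange [ 0.6339 -0.1289  0.014 ]
knobtop [ 0.633  -0.1287  0.054 ]
potA [ 0.5924 -0.2741  0.065 ]
potB [ 0.4638 -0.3834  0.065 ]
botA cap [ 0.5712 -0.378   0.142 ]
botB [ 0.4701 -0.2727  0.142 ]
wash [ 0.7477 -0.0017  0.185 ]
petri [ 0.7044 -0.0474  0.014 ]
glassrim [ 0.7357 -0.2094  0.09  ]
552 314 [147 145 138] [ 23  16 147]
629 404 [139 138 130] [ 27  17 139]
645 326 [143 141 133] [ 24  18 143]
567 401 [144 142 132] [ 25  21 144]
451 270 [126 132 124] [ 53  15 132]
303 350 [117 120 114] [ 45  13 120]
427 370 [29 29 24] [30 44 29]
453 287 [30 31 27] [38 33 31]
545 395 [76 40 13] [ 13 211  76]
```

```bash
cat >> h.py <<'E'
def rot(az,al,roll=0):
    "tool z at azimuth az, al deg below horizontal; x up, then rolled about z"
    a,b=np.radians([az,al]);z=np.array([np.cos(b)*np.cos(a),np.cos(b)*np.sin(a),-np.sin(b)])
    y=np.array([np.sin(a),-np.cos(a),0]);return np.c_[np.cross(y,z),y,z]@R.from_rotvec([0,0,np.radians(roll)]).as_matrix()
def plan(p,M,s=None,first=None):
    s=s or get_state();C=R.from_rotvec(s['tool_rot']).as_matrix() if first is None else first
    d=np.array(p)-s['tool_pos'];rv=np.degrees(R.from_matrix(C.T@M).as_rotvec())
    print('before-turn shift units',(C.T@d/.05).round(2),'| turn deg',rv.round(1),'| after-turn shift',(M.T@d/.05).round(2))
E
python3 - <<'E'
from h import *
plan([.37,-.19,.30],rot(45,15))
plan([.37,-.19,.30],rot(-27,80))
E
```

```text
before-turn shift units [ -8.24 -11.62   0.05] | turn deg [-73.9  46.6  96.3] | after-turn shift [-1.84 12.45 -6.67]
before-turn shift units [ -8.24 -11.62   0.05] | turn deg [  15.     0.9 -171.8] | after-turn shift [ 9.55 10.43  1.73]
```

Call:
carry_out(targets=[88,-0.34,-0.48,0,0,0,0,88,-0.34,-0.48,0,0,0,0,88,-0.34,-0.48,0,0,0,0,88,-0.34,-0.48,0,0,0,0,88,-0.34,-0.48,0,0,0,0,88,-0.34,-0.48,0,0,0,0,88,-0.34,-0.48,0,0,0,0,88,-0.34,-0.48,0,0,0,0,88,-0.34,-0.48,0,0,0,0,88,-0.34,-0.48,0,0,0,0,88,-0.34,-0.48,0,0,0,0,88,-0.34,-0.48,0,0,0,0])

```text
time_s: 1.4
tool_pos: [0.2712, 0.1546, 0.3028]
tool_rot: [0.529, 3.096, 0.0]
ft_force: [0.9, 0.5, -0.7]
gripper_width: 0.997
grip_force: 0.0
```

Call:
carry_out(targets=[88,-0.34,-0.48,0,0,0,0,88,-0.34,-0.48,0,0,0,0,88,-0.34,-0.48,0,0,0,0,88,-0.34,-0.48,0,0,0,0,88,-0.34,-0.48,0,0,0,0,88,-0.34,-0.48,0,0,0,0,88,-0.34,-0.48,0,0,0,0,88,-0.34,-0.48,0,0,0,0,88,-0.34,-0.48,0,0,0,0,88,-0.34,-0.48,0,0,0,0,88,-0.34,-0.48,0,0,0,0,88,-0.34,-0.48,0,0,0,0])

```text
time_s: 2.6
tool_pos: [0.368, -0.1849, 0.3026]
tool_rot: [-0.53, -3.096, -0.0]
ft_force: [0.5, 1.5, 0.3]
gripper_width: 1.0
grip_force: 0.0
```

Call:
carry_out(targets=[88,0,0,0,-4.1,2.6,5.35,88,0,0,0,-4.1,2.6,5.35,88,0,0,0,-4.1,2.6,5.35,88,0,0,0,-4.1,2.6,5.35,88,0,0,0,-4.1,2.6,5.35,88,0,0,0,-4.1,2.6,5.35])

```text
time_s: 3.2
tool_pos: [0.3679, -0.1838, 0.3027]
tool_rot: [-1.267, -2.573, -0.683]
ft_force: [0.3, 0.6, -0.6]
gripper_width: 0.998
grip_force: 0.0
```

Run:
```python
from h import *
s=get_state();print(s['time_s'],s['joints'].round(2),s['tool_pos'].round(3))
plan([.37,-.19,.30],rot(45,15))
```

```text
3.2 [-0.9   0.18  1.74  0.33  1.62 -1.61] [ 0.368 -0.184  0.303]
before-turn shift units [-0.13 -0.05 -0.01] | turn deg [-49.2  30.9  63.9] | after-turn shift [-0.07  0.12 -0.04]
```

Call:
carry_out(targets=[88,0,0,0,-4.1,2.6,5.35,88,0,0,0,-4.1,2.6,5.35,88,0,0,0,-4.1,2.6,5.35,88,0,0,0,-4.1,2.6,5.35,88,0,0,0,-4.1,2.6,5.35,88,0,0,0,-4.1,2.6,5.35,88,0,0,0,-4.1,2.6,5.35,88,0,0,0,-4.1,2.6,5.35,88,0,0,0,-4.1,2.6,5.35,88,0,0,0,-4.1,2.6,5.35,88,0,0,0,-4.1,2.6,5.35,88,0,0,0,-4.1,2.6,5.35])

```text
time_s: 4.4
tool_pos: [0.3678, -0.1839, 0.3026]
tool_rot: [-2.012, -0.825, -1.544]
ft_force: [0.3, 0.5, 0.2]
gripper_width: 1.0
grip_force: 0.0
```

Run:
```python
from h import *
s=get_state();print(s['time_s'],s['joints'].round(2),s['tool_pos'].round(3))
plan([.37,-.19,.105],rot(45,15))
c=snap('wrist');save(c,'w1.png',None,(640,480))
```

```text
4.4 [-1.21  0.21  2.04  1.1   1.72 -0.77] [ 0.368 -0.184  0.303]
before-turn shift units [-3.83  0.14  0.96] | turn deg [ 0.  -0.2 -0.4] | after-turn shift [-3.83  0.12  0.97]
```

View pics/w1.png

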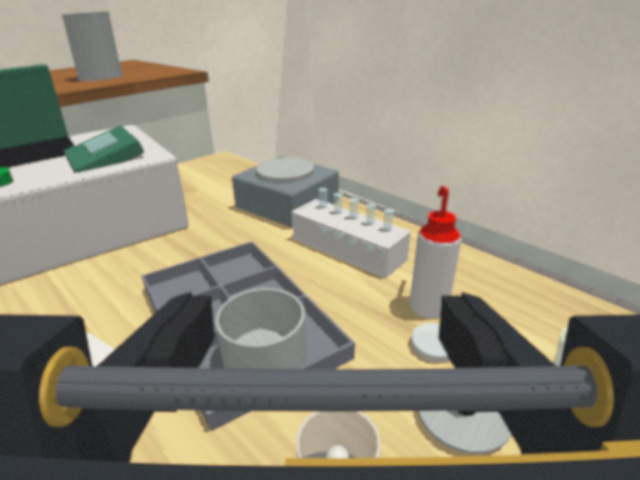

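Run:
```python
from h import *
c=snap('wrist')
for v in (430,440):print(onz(c,(338/1.25,v/1.25),.103))
im=c['color'];print(im.shape)
```

```text
[ 0.47253563 -0.08854824  0.103     ]
[ 0.46614404 -0.09455464  0.103     ]
(384, 512, 3)
```

Call:
carry_out(targets=[88,-0.48,0.02,0.12,0,0,0,88,-0.48,0.02,0.12,0,0,0,88,-0.48,0.02,0.12,0,0,0,88,-0.48,0.02,0.12,0,0,0,88,-0.48,0.02,0.12,0,0,0,88,-0.48,0.02,0.12,0,0,0,88,-0.48,0.02,0.12,0,0,0,88,-0.48,0,0.12,0,0,0])

```text
time_s: 5.3
tool_pos: [0.3703, -0.1907, 0.1037]
tool_rot: [-2.01, -0.838, -1.542]
ft_force: [-0.1, -1.0, 0.7]
gripper_width: 1.0
grip_force: 0.0
```

Run:
```python
from h import *
s=get_state();print(s['time_s'],s['joints'].round(2),s['tool_pos'].round(3),s['ft_force'])
plan([.432,-.130,.08],rot(45,15))
```

```text
5.3 [-1.21  0.7   2.09  1.09  1.47 -1.25] [ 0.37  -0.191  0.104] [-0.1273802  -0.99582507  0.70137136]
before-turn shift units [-0.01  0.02  1.79] | turn deg [-0.3  0.   0.1] | after-turn shift [-0.01  0.01  1.79]
```

Call:
carry_out(targets=[88,0,0,0.3,0,0,0,88,0,0,0.3,0,0,0,88,0,0,0.3,0,0,0,88,0,0,0.3,0,0,0,88,0,0,0.3,0,0,0,88,0,0,0.3,0,0,0,50,0,0,0,0,0,0,50,0,0,0,0,0,0,50,0,0,0,0,0,0,50,0,0,0,0,0,0,50,0,0,0,0,0,0,50,0,0,0,0,0,0])

```text
time_s: 6.5
tool_pos: [0.4315, -0.1292, 0.0818]
tool_rot: [-2.012, -0.832, -1.544]
ft_force: [1.0, -1.6, 1.5]
gripper_width: 0.696
grip_force: 29.5
```

Run:
```python
from h import *
s=get_state();print(s['time_s'],s['joints'].round(2),s['tool_pos'].round(3),s['ft_force'],s['gripper_width']*88.1,s['grip_force'])
c=snap('scene');save(c,'s1.png',(180,100,400,265),(800,600))
```

```text
6.5 [-0.99  0.76  2.09  1.3   1.38 -1.27] [ 0.432 -0.129  0.082] [ 0.9982602  -1.55361966  1.54686746] 61.31813884744219 29.50758273651445
```

View pics/s1.png

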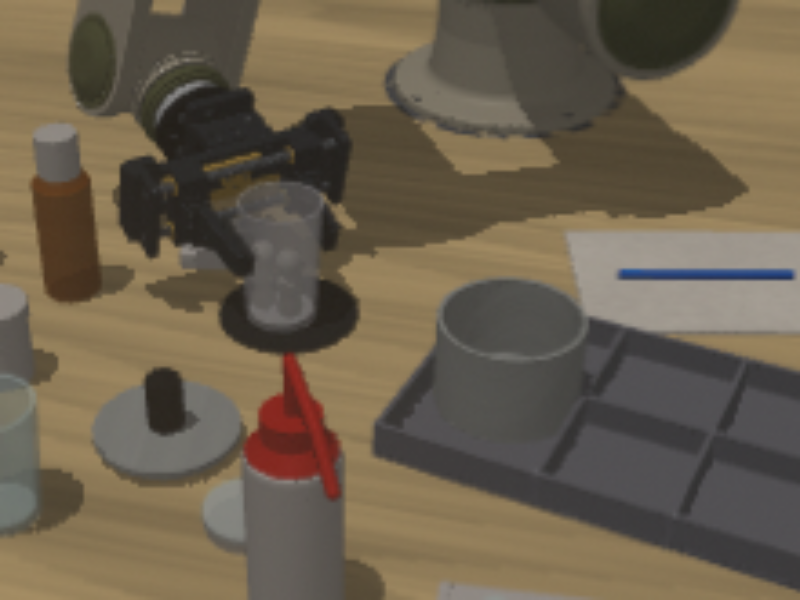

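Beaker gripped (61.3 mm, 29.5 N), clear view of it centred between the fingers. Lift, and work out the pour pose.

Call:
carry_out(targets=[50,0.2,0,-0.05,0,0,0,50,0.36,0,-0.1,0,0,0,50,0.36,0,-0.1,0,0,0,50,0.36,0,-0.1,0,0,0,50,0.36,0,-0.1,0,0,0,50,0.36,0,-0.1,0,0,0,50,0.36,0,-0.1,0,0,0,50,0.3,0,-0.1,0,0,0])

```text
time_s: 7.35
tool_pos: [0.4301, -0.1298, 0.2209]
tool_rot: [-2.011, -0.833, -1.541]
ft_force: [-0.4, -0.2, -1.7]
gripper_width: 0.699
grip_force: 29.6
```

```bash
cat > pour.py <<'E'
from h import *
J=np.array([.5325,.0894,.076])
def chk(az,al,rights,gz):
    left=np.array([-np.sin(np.radians(az)),np.cos(np.radians(az)),0]);M0=rot(az,al)
    b0=M0.T@np.array([0,0,1.]) if 0 else None
    bz=rot(45,15).T@np.array([0,0,1.]) # beaker axis in tool
    g=np.array([*(J[:2]-rights*left[:2]),gz])
    for ph in(0,-80,-95,-110,-125):
        M=rot(az,al,ph);z=M@bz;tilt=np.degrees(np.arccos(z[2]));tcp=g-.048*M[:,2]
        d=-np.array([0,0,1])+z[2]*z;d/=np.linalg.norm(d);lip=g+.037*z+.033*d
        pts=[('body',tcp+M@np.array([a*.0375,b*.0935,c])) for a in(-1,0,1) for b in(-1,0,1) for c in(0,-.05,-.1)]+[('fing',tcp+M@np.array([a*.009,b*.049,.064])) for a in(-1,1) for b in(-1,1)]+[('base',g-.063*z+.028*d)]
        near=min((p[2],n,round(np.hypot(*(p-J)[:2]),3)) for n,p in pts if np.hypot(*(p-J)[:2])<.07) if any(np.hypot(*(p-J)[:2])<.07 for n,p in pts) else None
        lo=min((p[2].round(3),n) for n,p in pts)
        r=lip-J;print(ph,'tilt',tilt.round(),'lip left/fwd/up',(r@left).round(3),(r[:2]@[np.cos(np.radians(az)),np.sin(np.radians(az))]).round(3),r[2].round(3),'near jar',near,'low',lo,'tcp',tcp.round(3))
E
python3 - <<'E'
from pour import *
for az,al,r,gz in [(45,15,.048,.165),(45,25,.045,.155)]:print(az,al);chk(az,al,r,gz)
s=get_state();print(s['tool_pos'],s['gripper_width']*88.1,s['ft_force'])
E
```

```text
45 15
0 tilt 0.0 lip left/fwd/up -0.045 0.033 0.126 near jar (np.float64(0.10200000000000001), 'base', np.float64(0.054)) low (np.float64(0.102), 'base') tcp [0.534 0.023 0.177]
-80 tilt 77.0 lip left/fwd/up -0.005 -0.009 0.065 near jar (np.float64(0.09477124521628805), 'body', np.float64(0.069)) low (np.float64(0.082), 'body') tcp [0.534 0.023 0.177]
-95 tilt 91.0 lip left/fwd/up -0.013 -0.01 0.055 near jar (np.float64(0.11295096227484148), 'fing', np.float64(0.043)) low (np.float64(0.084), 'body') tcp [0.534 0.023 0.177]
-110 tilt 105.0 lip left/fwd/up -0.022 -0.01 0.048 near jar (np.float64(0.11340960528408743), 'fing', np.float64(0.056)) low (np.float64(0.08), 'body') tcp [0.534 0.023 0.177]
-125 tilt 118.0 lip left/fwd/up -0.033 -0.008 0.043 near jar (np.float64(0.11710183899278381), 'fing', np.float64(0.069)) low (np.float64(0.083), 'body') tcp [0.534 0.023 0.177]
45 25
0 tilt 10.0 lip left/fwd/up -0.045 0.039 0.11 near jar (np.float64(0.0880949625855568), 'base', np.float64(0.048)) low (np.float64(0.088), 'base') tcp [0.534 0.027 0.175]
-80 tilt 75.0 lip left/fwd/up -0.001 -0.008 0.057 near jar (np.float64(0.10308729172236798), 'fing', np.float64(0.046)) low (np.float64(0.086), 'body') tcp [0.534 0.027 0.175]
-95 tilt 88.0 lip left/fwd/up -0.008 -0.01 0.047 near jar (np.float64(0.10328710685514081), 'fing', np.float64(0.041)) low (np.float64(0.088), 'body') tcp [0.534 0.027 0.175]
-110 tilt 101.0 lip left/fwd/up -0.017 -0.011 0.04 near jar (np.float64(0.10371744189685562), 'fing', np.float64(0.054)) low (np.float64(0.084), 'body') tcp [0.534 0.027 0.175]
-125 tilt 113.0 lip left/fwd/up -0.027 -0.011 0.034 near jar (np.float64(0.10718178674681854), 'fing', np.float64(0.066)) low (np.float64(0.086), 'body') tcp [0.534 0.027 0.175]
[ 0.43006294 -0.12984797  0.22088227] 61.5686843793383 [-0.38953702 -0.16493818 -1.66342466]
```

Run:
```python
from h import *
plan([.5375,.0195,.172],rot(45,15))
```

```text
before-turn shift units [-0.01 -0.58  3.76] | turn deg [-0.2  0.  -0.2] | after-turn shift [-0.   -0.59  3.76]
```

Call:
carry_out(targets=[50,0,-0.03,0.2,0,0,0,50,0,-0.06,0.36,0,0,0,50,0,-0.06,0.4,0,0,0,50,0,-0.06,0.4,0,0,0,50,0,-0.06,0.4,0,0,0,50,0,-0.06,0.4,0,0,0,50,0,-0.06,0.4,0,0,0,50,0,-0.06,0.4,0,0,0,50,0,-0.06,0.4,0,0,0,50,0,-0.06,0.3,0,0,0,50,0,-0.02,0.1,0,0,0,50,0,0,0,0,0,0])

```text
time_s: 8.55
tool_pos: [0.5373, 0.0201, 0.1706]
tool_rot: [-2.011, -0.832, -1.539]
ft_force: [-0.2, -0.6, -2.3]
gripper_width: 0.698
grip_force: 29.6
```

Call:
carry_out(targets=[50,0,0,0,0,0,-3,50,0,0,0,0,0,-6,50,0,0,0,0,0,-6,50,0,0,0,0,0,-6,50,0,0,0,0,0,-6,50,0,0,0,0,0,-6,50,0,0,0,0,0,-5,50,0,0,0,0,0,-4,50,0,0,0,0,0,-3,50,0,0,0,0,0,-3,50,0,0,0,0,0,-2,50,0,0,0,0,0,0])

```text
time_s: 9.75
tool_pos: [0.5374, 0.0187, 0.1713]
tool_rot: [1.659, 1.807, 1.882]
ft_force: [0.3, -0.3, -2.5]
gripper_width: 0.698
grip_force: 29.6
```

Run:
```python
from h import *
s=get_state();print(s['time_s'],s['joints'].round(2),s['tool_pos'].round(3),s['ft_force'],s['gripper_width']*88.1,s['grip_force'])
plan([.5375,.0195,.172],rot(45,15,-120))
c=snap('scene');save(c,'s2.png',(220,100,420,250),(800,600))
```

```text
9.75 [-0.53  0.55  2.03  1.64  1.22 -1.85] [0.537 0.019 0.171] [ 0.31761615 -0.25137902 -2.480647  ] 61.529535656136126 29.563104037479206
before-turn shift units [0.02 0.01 0.01] | turn deg [  0.   -0.1 -70.2] | after-turn shift [-0.    0.02  0.01]
```

View pics/s2.png

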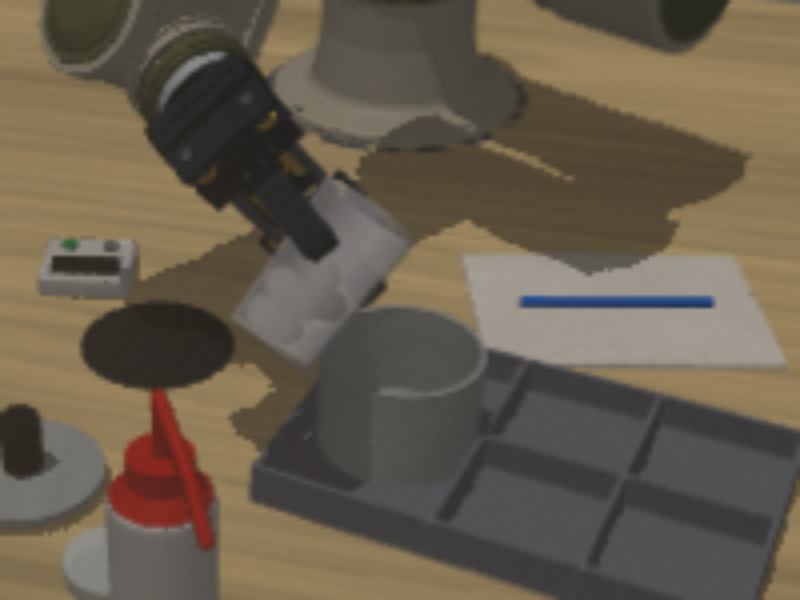

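Call:
carry_out(targets=[50,0,0,0,0,0,-3,50,0,0,0,0,0,-3,50,0,0,0,0,0,-3,50,0,0,0,0,0,-3,50,0,0,0,0,0,-3,50,0,0,0,0,0,-3,50,0,0,0,0,0,-3,50,0,0,0,0,0,-3,50,0,0,0,0,0,-3,50,0,0,0,0,0,-3,50,0,0,0,0,0,-3,50,0,0,0,0,0,-3])

```text
time_s: 11.0
tool_pos: [0.5375, 0.0189, 0.1713]
tool_rot: [0.914, 2.004, 1.586]
ft_force: [-0.0, 0.4, -2.3]
gripper_width: 0.697
grip_force: 29.5
```

Call:
carry_out(targets=[50,0,0,0,0,0,-3,50,0,0,0,0,0,-3,50,0,0,0,0,0,-3,50,0,0,0,0,0,-3,50,0,0,0,0,0,-3,50,0,0,0,0,0,-3,50,0,0,0,0,0,0,50,0,0,0,0,0,0,50,0,0,0,0,0,0,50,0,0,0,0,0,0,50,0,0,0,0,0,0,50,0,0,0,0,0,0])

```text
time_s: 12.2
tool_pos: [0.5377, 0.0192, 0.1715]
tool_rot: [0.564, 2.03, 1.411]
ft_force: [0.0, -0.5, 0.4]
gripper_width: 0.694
grip_force: 29.5
```

Run:
```python
from h import *
s=get_state();print(s['time_s'],s['joints'].round(2),s['tool_pos'].round(3),s['ft_force'],s['gripper_width']*88.1,s['grip_force'])
c=snap('scene');d=snap('top')
a=cv2.resize(c['color'][100:250,220:420],(400,300));b=cv2.resize(d['color'][150:285,150:330],(400,300))
cv2.imwrite('pics/s3.png',np.hstack([a,b])[:,:,::-1])
```

```text
12.2 [-0.53  0.55  2.03  1.64  1.22 -2.8 ] [0.538 0.019 0.171] [ 0.01554042 -0.53647206  0.41425144] 61.137041733741306 29.53850328864064
```

View pics/s3.png

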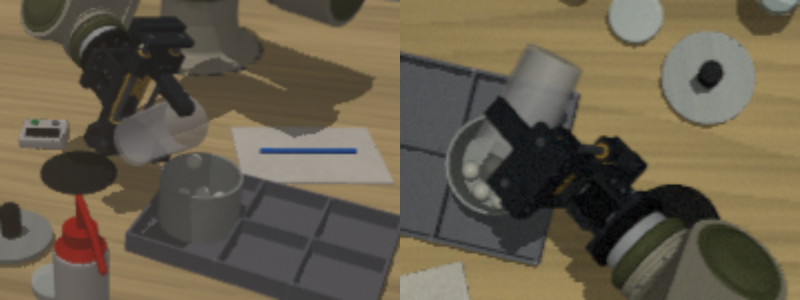

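Most balls are visible in the jar; one ball appears near the jar rim at (195,160). I roll partway back and look again.

Call:
carry_out(targets=[50,0,0,0,0,0,0,50,0,0,0,0,0,0,50,0,0,0,0,0,0,50,0,0,0,0,0,0])

```text
time_s: 12.7
tool_pos: [0.5376, 0.0192, 0.1714]
tool_rot: [0.564, 2.03, 1.411]
ft_force: [-0.1, -0.2, -1.6]
gripper_width: 0.698
grip_force: 29.5
```

Run:
```python
from h import *
s=get_state();print(s['time_s'],s['ft_force'])
c=snap('scene');d=snap('top')
a=cv2.resize(c['color'][120:220,260:380],(400,333));b=cv2.resize(d['color'][170:270,150:270],(400,333))
cv2.imwrite('pics/s4.png',np.hstack([a,b])[:,:,::-1])
```

```text
12.7 [-0.14060859 -0.23589396 -1.58227406]
```

View pics/s4.png

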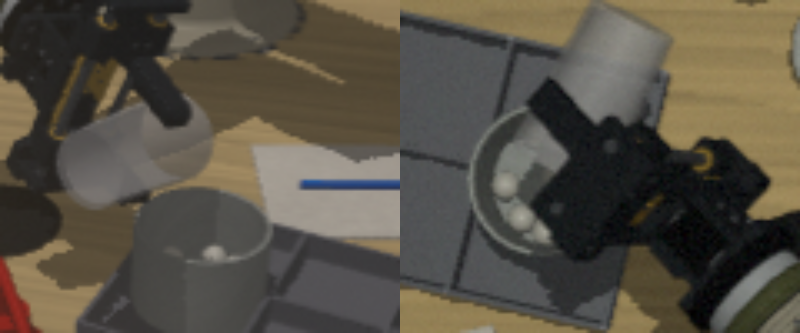

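Balls are in the jar and the beaker is empty. Roll back up and return it.

Call:
carry_out(targets=[50,0,0,0,0,0,4,50,0,0,0,0,0,8,50,0,0,0,0,0,8,50,0,0,0,0,0,8,50,0,0,0,0,0,8,50,0,0,0,0,0,8,50,0,0,0,0,0,8,50,0,0,0,0,0,8,50,0,0,0,0,0,8,50,0,0,0,0,0,8,50,0,0,0,0,0,8,50,0,0,0,0,0,8])

```text
time_s: 14.0
tool_pos: [0.5377, 0.0192, 0.1714]
tool_rot: [-1.977, -1.065, -1.651]
ft_force: [-1.2, 0.5, -1.0]
gripper_width: 0.701
grip_force: 29.6
```

Call:
carry_out(targets=[50,0,0,0,0,0,8,50,0,0,0,0,0,4,50,0,0,0,0,0,0,50,0,0.06,-0.36,0,0,0,50,0,0.06,-0.4,0,0,0,50,0,0.06,-0.4,0,0,0,50,0,0.06,-0.4,0,0,0,50,0,0.06,-0.4,0,0,0,50,0,0.06,-0.4,0,0,0,50,0,0.06,-0.4,0,0,0,50,0,0.06,-0.4,0,0,0,50,0,0.06,-0.4,0,0,0])

```text
time_s: 15.2
tool_pos: [0.435, -0.1225, 0.2175]
tool_rot: [-2.011, -0.835, -1.544]
ft_force: [-0.9, -0.3, -1.0]
gripper_width: 0.7
grip_force: 29.6
```

Run:
```python
from h import *
s=get_state();print(s['time_s'],s['ft_force'],s['tool_pos'])
# above the mat with the beaker's axis 48 mm ahead at mat centre
plan([.430,-.129,.150],rot(45,15))
plan([.430,-.129,.083],rot(45,15))
c=snap('top');b=c['color'][170:270,150:270]
cv2.imwrite('pics/t5.png',cv2.resize(b,(600,500))[:,:,::-1])
```

```text
15.2 [-0.87506613 -0.3249864  -0.97210505] [ 0.43495004 -0.12245731  0.2174823 ]
before-turn shift units [-1.35  0.02  0.19] | turn deg [-0.1 -0.  -0. ] | after-turn shift [-1.35  0.02  0.19]
before-turn shift units [-2.64  0.02  0.54] | turn deg [-0.1 -0.  -0. ] | after-turn shift [-2.64  0.02  0.54]
```

View pics/t5.png

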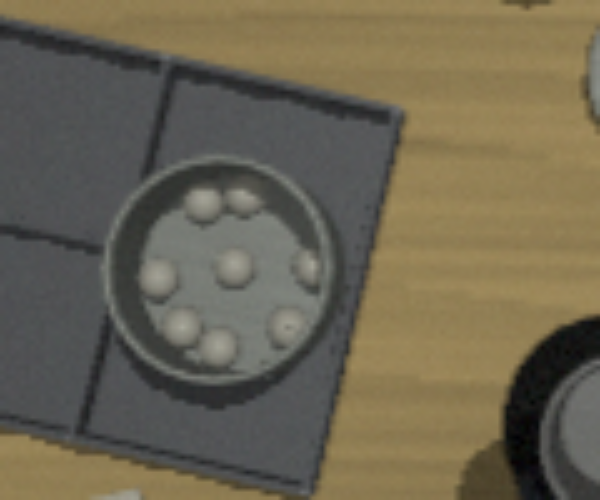

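Eight balls lie on the jar floor; jar rim centre at crop (222,268). Lower the beaker and release.

Call:
carry_out(targets=[50,-0.3,0,0.06,0,0,0,50,-0.3,0,0.06,0,0,0,50,-0.3,0,0.06,0,0,0,50,-0.3,0,0.06,0,0,0,50,-0.3,0,0.06,0,0,0,50,-0.3,0,0.06,0,0,0,50,-0.3,0,0.06,0,0,0,50,-0.2,0,0.04,0,0,0,50,-0.1,0,0.03,0,0,0,50,-0.1,0,0.02,0,0,0,50,-0.08,0,0.02,0,0,0,50,-0.04,0,0,0,0,0])

```text
time_s: 16.45
tool_pos: [0.4294, -0.1273, 0.0837]
tool_rot: [-2.011, -0.832, -1.543]
ft_force: [1.1, -0.4, -0.6]
gripper_width: 0.702
grip_force: 29.6
```

Run:
```python
from h import *
s=get_state();print(s['time_s'],s['ft_force'],s['tool_pos'])
```

```text
16.45 [ 1.14202758 -0.37642849 -0.64288112] [ 0.42942426 -0.12729661  0.08371732]
```

Call:
carry_out(targets=[50,-0.03,0,0.01,0,0,0,50,0,0,0,0,0,0,88,0,0,0,0,0,0,88,0,0,0,0,0,0,88,0,0,0,0,0,0,88,0,0,0,0,0,0,88,0,0,-0.1,0,0,0,88,0,0,-0.2,0,0,0,88,0,0,-0.3,0,0,0,88,0,0,-0.4,0,0,0,88,0,0,-0.4,0,0,0,88,0,0,-0.4,0,0,0])

```text
time_s: 17.65
tool_pos: [0.367, -0.1899, 0.1058]
tool_rot: [-2.012, -0.831, -1.543]
ft_force: [-0.3, -0.4, 0.1]
gripper_width: 0.997
grip_force: 0.0
```

Run:
```python
from loc import *
s=get_state();print(s['time_s'],s['ft_force'],s['tool_pos'])
c=snap('top');save(c,'t6.png',(130,100,450,340),(800,600))
b=snap('scene');print('rim proj',proj(b,[.466,-.097,.103]))
```

```text
17.65 [-0.34793435 -0.41958647  0.0846835 ] [ 0.36703687 -0.18986042  0.10581058]
rim proj [256.21218398 154.57993231]
```

View pics/t6.png

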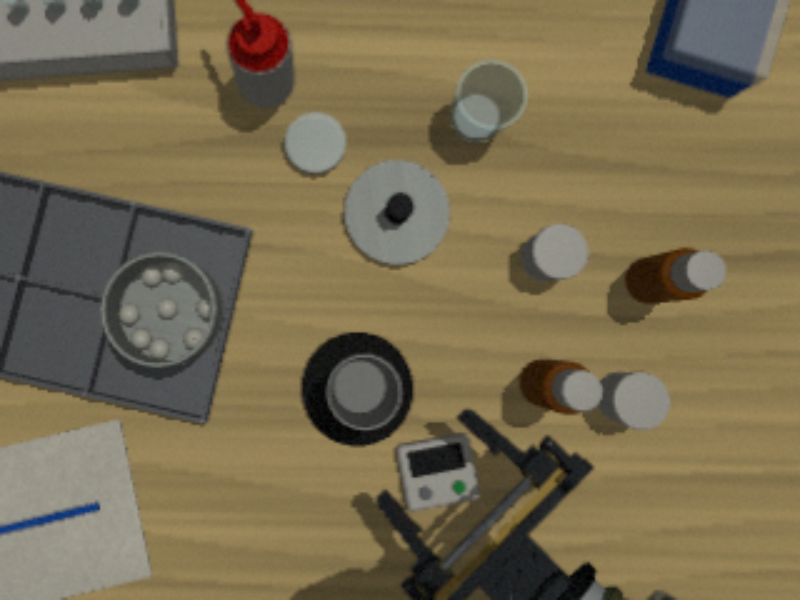

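The view shows the beaker upright on its mat (base near (357,388)) and the bystanders untouched. The right-hand pot has been knocked to about (640,400), close to the bottle. Next is the lid.

Call:
carry_out(targets=[88,0.48,0,-0.13,0,0,0,88,0.48,0,-0.13,0,0,0,88,0.48,0,-0.13,0,0,0,88,0.48,0,-0.13,0,0,0,88,0.48,0,-0.13,0,0,0,88,0.48,0,-0.13,0,0,0,88,0.48,0,-0.13,0,0,0,88,0.48,0,-0.13,0,0,0])

```text
time_s: 18.55
tool_pos: [0.3681, -0.1893, 0.3053]
tool_rot: [-2.011, -0.832, -1.542]
ft_force: [0.2, -0.7, 0.1]
gripper_width: 0.997
grip_force: 0.0
```

```bash
cat >> h.py <<'E'
def down(yaz):
    c,s=np.cos(np.radians(yaz)),np.sin(np.radians(yaz));return np.array([[-s,c,0],[c,s,0],[0,0,-1.]]).T.T if 0 else np.c_[[-s,c,0],[c,s,0],[0,0,-1.]]
E
python3 - <<'E'
from h import *
print(np.linalg.det(down(51)))
plan([.60,-.13,.25],down(51));plan([.6,-.13,.25],down(231))
E
```

```text
1.0
before-turn shift units [0.   2.45 4.26] | turn deg [ 61.7 -56.  -80.6] | after-turn shift [-2.86  3.84  1.11]
before-turn shift units [0.   2.45 4.26] | turn deg [-54.6 -60.2  70.7] | after-turn shift [ 2.86 -3.84  1.11]
```

Call:
carry_out(targets=[88,0,0,0,5.14,-4.67,-6.72,88,0,0,0,5.14,-4.67,-6.72,88,0,0,0,5.14,-4.67,-6.72,88,0,0,0,5.14,-4.67,-6.72,88,0,0,0,5.14,-4.67,-6.72,88,0,0,0,5.14,-4.67,-6.72,88,0,0,0,5.14,-4.67,-6.72,88,0,0,0,5.14,-4.67,-6.72,88,0,0,0,5.14,-4.67,-6.72,88,0,0,0,5.14,-4.67,-6.72,88,0,0,0,5.14,-4.67,-6.72,88,0,0,0,5.14,-4.67,-6.72])

```text
time_s: 19.75
tool_pos: [0.3682, -0.1894, 0.3042]
tool_rot: [-1.243, -2.812, -0.222]
ft_force: [-0.5, 0.9, -0.1]
gripper_width: 1.0
grip_force: 0.0
```

Call:
carry_out(targets=[88,-0.24,0.32,0.09,0,0,0,88,-0.24,0.32,0.09,0,0,0,88,-0.24,0.32,0.09,0,0,0,88,-0.24,0.32,0.09,0,0,0,88,-0.24,0.32,0.09,0,0,0,88,-0.24,0.32,0.09,0,0,0,88,-0.24,0.32,0.09,0,0,0,88,-0.24,0.32,0.09,0,0,0,88,-0.24,0.32,0.09,0,0,0,88,-0.24,0.32,0.09,0,0,0,88,-0.24,0.32,0.09,0,0,0,88,-0.24,0.32,0.09,0,0,0])

```text
time_s: 20.95
tool_pos: [0.608, -0.1594, 0.2547]
tool_rot: [-1.248, -2.806, -0.228]
ft_force: [0.6, -0.6, 0.2]
gripper_width: 0.998
grip_force: 0.0
```

Run:
```python
from loc import *
s=get_state();print(s['time_s'],s['joints'].round(2),s['tool_pos'].round(4))
c=snap('wrist');save(c,'w6.png',None,(640,480))
print(proj(c,[.6335,-.1288,.014]),proj(c,[.6335,-.1288,.054]))
plan([.6335,-.1288,.15],down(51));
```

```text
20.95 [-0.49  0.6   1.2   0.15  1.42 -1.25] [ 0.608  -0.1594  0.2547]
[272.31242071 196.59008969] [278.67595461 203.8915172 ]
before-turn shift units [-0.12  0.52  2.14] | turn deg [ 6.8 -6.2 -8.9] | after-turn shift [0.01 0.77 2.07]
```

View pics/w6.png

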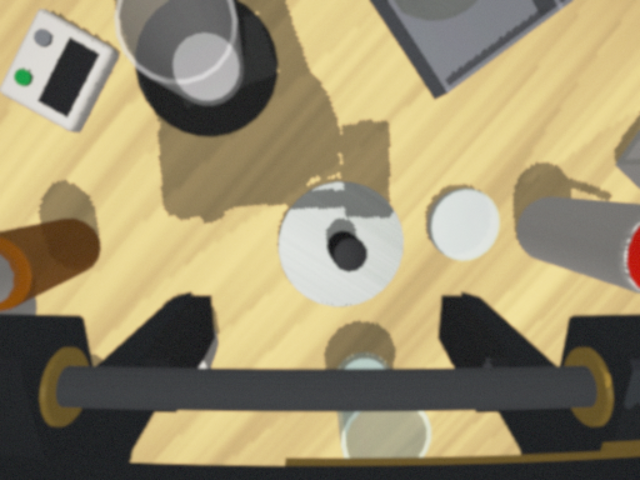

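Run:
```python
from loc import *
c=snap('wrist');g=cv2.cvtColor(c['color'],cv2.COLOR_RGB2HSV)
print(onz(c,(341/1.25,243/1.25),.014),onz(c,(349/1.25,249/1.25),.054))
t=snap('top')
print(onz(t,(130+396.5*.4,100+213*.4),.014),onz(t,(130+400*.4,100+207*.4),.054))
print('jar',onz(t,(150+222/5,170+268/5),.076),onz(t,(130+160*.4,100+309*.4),.076))
```

```text
[ 0.63372119 -0.12604771  0.014     ] [ 0.63229968 -0.12458697  0.054     ]
[ 0.63327114 -0.12883603  0.014     ] [ 0.63359591 -0.12883369  0.054     ]
jar [0.53338726 0.08835085 0.076     ] [0.53337174 0.08925247 0.076     ]
```

Call:
carry_out(targets=[88,0,0,0,3.4,-3.1,-4.45,88,0,0,0,3.4,-3.1,-4.45,88,0,0,0,0,0,0])

```text
time_s: 21.4
tool_pos: [0.6067, -0.1592, 0.2559]
tool_rot: [1.047, 2.96, -0.002]
ft_force: [-0.2, -0.1, 0.3]
gripper_width: 0.998
grip_force: 0.0
```

Run:
```python
from loc import *
s=get_state();print(s['time_s'],s['joints'].round(2),s['tool_pos'].round(4))
plan([.6335,-.1295,.15],down(51));
```

```text
21.4 [-0.44  0.57  1.23 -0.    1.34 -1.33] [ 0.6067 -0.1592  0.2559]
before-turn shift units [-0.04  0.8   2.12] | turn deg [-0.   0.1  0. ] | after-turn shift [-0.04  0.8   2.12]
```

Call:
carry_out(targets=[88,0,0.14,0.3,0,0,0,88,0,0.14,0.3,0,0,0,88,0,0.14,0.3,0,0,0,88,0,0.14,0.3,0,0,0,88,0,0.14,0.3,0,0,0,88,0,0.13,0.3,0,0,0,88,0,0,0.3,0,0,0,88,0,0,0.3,0,0,0,88,0,0,0.3,0,0,0,88,0,0,0.3,0,0,0,88,0,0,0.3,0,0,0,88,0,0,0.18,0,0,0])

```text
time_s: 22.6
tool_pos: [0.6333, -0.1281, 0.0798]
tool_rot: [-1.051, -2.96, 0.001]
ft_force: [0.1, 0.5, -0.6]
gripper_width: 0.997
grip_force: 0.0
```

Call:
carry_out(targets=[15,0,0,0,0,0,0,15,0,0,0,0,0,0,15,0,0,0,0,0,0,15,0,0,0,0,0,0,15,0,0,0,0,0,0,15,0,0,0,0,0,0,15,0,0,0,0,0,0,15,0,0,0,0,0,0,15,0,0,0,0,0,0,15,0,0,0,0,0,0])

```text
time_s: 23.6
tool_pos: [0.6337, -0.1281, 0.0815]
tool_rot: [1.05, 2.959, -0.001]
ft_force: [-0.2, -0.0, 0.8]
gripper_width: 0.284
grip_force: 30.0
```

Call:
carry_out(targets=[15,0,0,-0.2,0,0,0,15,0,0,-0.4,0,0,0,15,0,0,-0.4,0,0,0,15,0,0,-0.4,0,0,0,15,0,0,-0.4,0,0,0,15,0,0,-0.4,0,0,0,15,0,0,-0.2,0,0,0])

```text
time_s: 24.3
tool_pos: [0.6338, -0.1281, 0.2037]
tool_rot: [1.049, 2.957, -0.001]
ft_force: [-0.0, -0.6, -2.6]
gripper_width: 0.286
grip_force: 30.0
```

Call:
carry_out(targets=[15,0.36,0.18,0,0,0,0,15,0.36,0.18,0,0,0,0,15,0.36,0.18,0,0,0,0,15,0.36,0.18,0,0,0,0,15,0.36,0.18,0,0,0,0,15,0.36,0.18,0,0,0,0,15,0.36,0.18,0,0,0,0,15,0.36,0.18,0,0,0,0,15,0.36,0.18,0,0,0,0,15,0.36,0.18,0,0,0,0,15,0.36,0.18,0,0,0,0,15,0.33,0.14,0,0,0,0])

```text
time_s: 25.5
tool_pos: [0.5331, 0.0909, 0.2011]
tool_rot: [1.05, 2.96, -0.001]
ft_force: [0.1, -0.9, -2.2]
gripper_width: 0.284
grip_force: 30.0
```

Call:
carry_out(targets=[15,0,0,0.2,0,0,0,15,0,0,0.2,0,0,0,15,0,0,0,0,0,0])

```text
time_s: 25.8
tool_pos: [0.5334, 0.089, 0.1793]
tool_rot: [-1.051, -2.959, 0.003]
ft_force: [0.2, -0.6, -1.7]
gripper_width: 0.286
grip_force: 30.0
```

Run:
```python
from loc import *
s=get_state();print(s['time_s'],s['joints'].round(2),s['tool_pos'].round(4),s['gripper_width'],s['ft_force'])
plan([.5335,.0897,.17],down(51));
c=snap('wrist');d=snap('scene')
a=cv2.resize(c['color'],(400,300));b=cv2.resize(d['color'][120:240,260:420],(400,300))
cv2.imwrite('pics/w7.png',np.hstack([a,b])[:,:,::-1])
```

```text
25.8 [-0.05  0.48  1.61 -0.    1.06 -0.94] [0.5334 0.089  0.1793] 0.28619828803184866 [ 0.24091017 -0.56333404 -1.74608449]
before-turn shift units [0.01 0.01 0.19] | turn deg [-0.1 -0.1 -0.1] | after-turn shift [0.01 0.01 0.19]
```

View pics/w7.png

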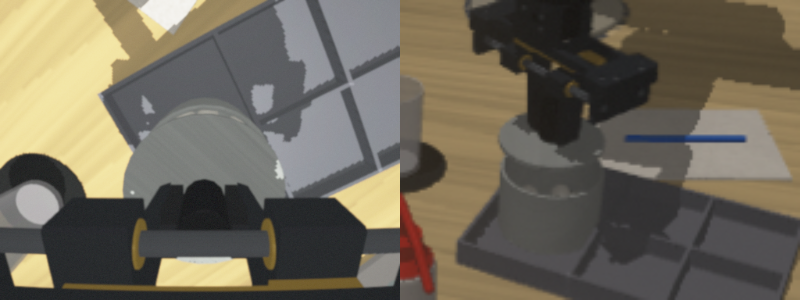

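The lid hangs centred over the jar (flange and rim columns 552 vs 554). Lower gently.

Call:
carry_out(targets=[15,0,0,0.1,0,0,0,15,0,0,0.1,0,0,0,15,0,0,0.08,0,0,0,15,0,0,0.08,0,0,0,15,0,0,0.05,0,0,0,15,0,0,0.05,0,0,0,15,0,0,0.05,0,0,0,15,0,0,0,0,0,0])

```text
time_s: 26.7
tool_pos: [0.5338, 0.0895, 0.1554]
tool_rot: [1.05, 2.96, -0.001]
ft_force: [-0.6, -0.2, -3.0]
gripper_width: 0.288
grip_force: 30.0
```

Call:
carry_out(targets=[15,0,0,0.05,0,0,0,15,0,0,0.02,0,0,0,15,0,0,0,0,0,0])

```text
time_s: 27.0
tool_pos: [0.5339, 0.0894, 0.152]
tool_rot: [1.05, 2.96, -0.001]
ft_force: [-0.2, 0.5, -2.5]
gripper_width: 0.283
grip_force: 30.0
```

Run:
```python
from loc import *
s=get_state();print(s['time_s'],s['tool_pos'].round(4),s['gripper_width'],s['ft_force'],s['wrist_torque'])
```

```text
27.0 [0.5339 0.0894 0.152 ] 0.28340101602797146 [-0.23053865  0.45626083 -2.53594486] [ 0.00892606 -0.03267569  0.01992827]
```

Call:
carry_out(targets=[15,0,0,0.03,0,0,0,15,0,0,0.02,0,0,0,15,0,0,0,0,0,0,88,0,0,0,0,0,0,88,0,0,0,0,0,0,88,0,0,0,0,0,0,88,0,0,0,0,0,0,88,0,0,0,0,0,0,88,0,0,-0.2,0,0,0,88,0,0,-0.5,0,0,0,88,0,0,-0.6,0,0,0,88,0,0,-0.6,0,0,0])

```text
time_s: 28.2
tool_pos: [0.5337, 0.0896, 0.2465]
tool_rot: [1.05, 2.959, -0.001]
ft_force: [1.4, -0.0, 0.2]
gripper_width: 0.999
grip_force: 0.0
```

Call:
carry_out(targets=[88,-0.2,-0.4,-0.5,0,0,0,88,-0.2,-0.4,-0.4,0,0,0,88,-0.4,-0.4,0,0,0,0,88,-0.4,-0.4,0,0,0,0,88,-0.4,-0.4,0,0,0,0,88,-0.4,-0.4,0,0,0,0,88,-0.4,-0.4,0,0,0,0])

```text
time_s: 28.9
tool_pos: [0.5386, -0.0959, 0.2907]
tool_rot: [1.05, 2.959, -0.001]
ft_force: [0.8, -0.3, 0.4]
gripper_width: 0.999
grip_force: 0.0
```

Run:
```python
from loc import *
s=get_state();print(s['time_s'],s['joints'].round(2),s['tool_pos'].round(4),s['gripper_width'],s['ft_force'])
c=snap('top');d=snap('scene')
a=cv2.resize(c['color'][140:290,150:430],(560,300));b=cv2.resize(d['color'][140:220,270:370],(240,192));b=np.pad(b,((0,108),(0,0),(0,0)))
cv2.imwrite('pics/w8.png',np.hstack([a,b])[:,:,::-1])
```

```text
28.9 [-0.39  0.37  1.45 -0.    1.32 -1.28] [ 0.5386 -0.0959  0.2907] 0.9986758282358966 [ 0.82652827 -0.29536931  0.41572661]
```

View pics/w8.png

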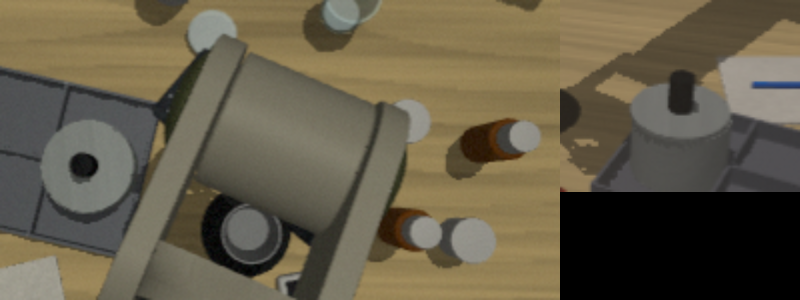

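The lid sits flat and home on the jar. Now I locate the pots and bottles numerically.

```bash
cat > find.py <<'E'
from loc import *
c=snap('top');h=cv2.cvtColor(c['color'],cv2.COLOR_RGB2HSV)
m=((h[...,2]>118)&(h[...,1]<45)).astype(np.uint8)
m[:, :325]=0;m[:150]=0;m[300:]=0;m[:,440:]=0
for a,ce,k in blobs(m,60):
    (u,v),r=cv2.minEnclosingCircle(np.argwhere(k)[:,::-1].astype(np.float32))
    print(a,ce.round(1),'circ',round(u,1),round(v,1),round(r,1),'z.065',onz(c,(u,v),.065).round(4)[:2],'z.142',onz(c,(u,v),.142).round(4)[:2])
E
python3 find.py; python3 -c "
from h import *
plan([.5924,-.2741,.20],down(-45));plan([.5924,-.2741,.20],down(90))"
```

```text
192 [357.8 199.1] circ 354.0 200.0 10.8 z.065 [ 0.5947 -0.2758] z.142 [ 0.5871 -0.256 ]
182 [412.  207.6] circ 412.0 207.5 7.6 z.065 [ 0.5798 -0.4081] z.142 [ 0.5736 -0.3764]
78 [338.7 232.2] circ 338.6 232.1 8.2 z.065 [ 0.5204 -0.2399] z.142 [ 0.5195 -0.2233]
97 [333.4 248.1] circ 333.5 248.5 9.2 z.065 [ 0.4831 -0.2279] z.142 [ 0.4855 -0.2124]
193 [362.7 255.8] circ 362.3 255.9 8.0 z.065 [ 0.4677 -0.2929] z.142 [ 0.4715 -0.2716]
388 [386.3 259.9] circ 386.3 259.8 11.3 z.065 [ 0.4602 -0.3467] z.142 [ 0.4646 -0.3205]
110 [328.6 266.5] circ 326.5 265.5 12.6 z.065 [ 0.4448 -0.2119] z.142 [ 0.4506 -0.1978]
before-turn shift units [-3.09 -2.08  1.81] | turn deg [ 0.1  0.1 95.8] | after-turn shift [-1.76  3.28  1.81]
before-turn shift units [-3.09 -2.08  1.81] | turn deg [ -0.    0.1 -39.2] | after-turn shift [-1.08 -3.57  1.81]
```

Call:
carry_out(targets=[88,0,0,0,0,0,8,88,0,0,0,0,0,8,88,0,0,0,0,0,8,88,0,0,0,0,0,8,88,0,0,0,0,0,8,88,0,0,0,0,0,8,88,0,0,0,0,0,8,88,0,0,0,0,0,8,88,0,0,0,0,0,8,88,0,0,0,0,0,8,88,0,0,0,0,0,8,88,0,0,0,0,0,8])

```text
time_s: 30.25
tool_pos: [0.5386, -0.0934, 0.2904]
tool_rot: [2.905, 1.193, 0.001]
ft_force: [0.5, 0.6, -0.1]
gripper_width: 0.994
grip_force: 0.0
```

Call:
carry_out(targets=[88,-0.18,0.33,0.18,0,0,0,88,-0.18,0.33,0.18,0,0,0,88,-0.18,0.33,0.18,0,0,0,88,-0.18,0.33,0.18,0,0,0,88,-0.18,0.33,0.18,0,0,0,88,-0.18,0.33,0.18,0,0,0,88,-0.18,0.33,0.18,0,0,0,88,-0.18,0.33,0.18,0,0,0,88,-0.18,0.33,0.18,0,0,0,88,-0.18,0.33,0.18,0,0,0,88,0,0,0,0,0,0])

```text
time_s: 31.35
tool_pos: [0.5911, -0.2778, 0.1975]
tool_rot: [-2.904, -1.197, 0.002]
ft_force: [-0.6, 0.4, -0.3]
gripper_width: 0.998
grip_force: 0.0
```

```bash
python3 - <<'E'
from loc import *
s=get_state();print(s['time_s'],s['joints'].round(2),s['tool_pos'].round(4))
plan([.593,-.2748,.102],down(-45))
c=snap('wrist');h=cv2.cvtColor(c['color'],cv2.COLOR_RGB2HSV)
print('expect',proj(c,[.593,-.2748,.065]))
E
python3 find.py
```

```text
31.35 [-0.62  0.68  1.2  -0.    1.26  0.17] [ 0.5911 -0.2778  0.1975]
before-turn shift units [ 0.07 -0.01  1.91] | turn deg [-0.1  0.  -0.2] | after-turn shift [ 0.07 -0.01  1.91]
expect [261.2259943  204.49716604]
377 [416.5 174.5] circ 417.9 177.3 25.7 z.065 [ 0.6502 -0.4237] z.142 [ 0.6376 -0.3907]
131 [359.2 205.7] circ 359.0 205.0 11.2 z.065 [ 0.5833 -0.2871] z.142 [ 0.5767 -0.2663]
```

Call:
carry_out(targets=[88,0.04,0,0.3,0,0,0,88,0.03,0,0.4,0,0,0,88,0,0,0.4,0,0,0,88,0,0,0.4,0,0,0,88,0,0,0.3,0,0,0,88,0,0,0.11,0,0,0,40,0,0,0,0,0,0,40,0,0,0,0,0,0,40,0,0,0,0,0,0,40,0,0,0,0,0,0,40,0,0,0,0,0,0,40,0,0,0,0,0,0])

```text
time_s: 32.65
tool_pos: [0.5943, -0.273, 0.1051]
tool_rot: [2.901, 1.199, 0.002]
ft_force: [0.5, -0.7, 2.4]
gripper_width: 0.576
grip_force: 30.0
```

Call:
carry_out(targets=[40,0,0,-0.2,0,0,0,40,0,0,-0.4,0,0,0,40,0,0,-0.5,0,0,0,40,0,0,-0.5,0,0,0,40,0,0,-0.5,0,0,0,40,0,0,-0.4,0,0,0])

```text
time_s: 33.25
tool_pos: [0.594, -0.2726, 0.2317]
tool_rot: [2.901, 1.199, 0.002]
ft_force: [-0.4, -0.5, -2.0]
gripper_width: 0.576
grip_force: 30.0
```

Run:
```python
from loc import *
s=get_state();print(s['time_s'],s['joints'].round(2),s['tool_pos'].round(4),s['gripper_width']*88.1,s['ft_force'])
T=np.array([.5510,.1770]);ex,ey=np.array([.981,-.193]),np.array([.193,.981])
for n,x,y in[('la',.0465,.013),('lb',-.0465,.013),('ta',.0465,.103),('tb',-.0465,.103)]:print(n,(T+x*ex+y*ey).round(4))
plan([.5988,.1808,.235],down(-11.1))
```

```text
33.25 [-0.61  0.65  1.16 -0.    1.32  0.18] [ 0.594  -0.2726  0.2317] 50.78267056345772 [-0.36846805 -0.49021233 -2.02765785]
la [0.5991 0.1808]
lb [0.5079 0.1987]
ta [0.6165 0.2691]
tb [0.5253 0.287 ]
before-turn shift units [ 6.47 -6.35 -0.08] | turn deg [  0.1   0.  -34. ] | after-turn shift [ 8.92 -1.65 -0.07]
```

Call:
carry_out(targets=[40,0.43,-0.42,0,0,0,0,40,0.43,-0.42,0,0,0,0,40,0.43,-0.42,0,0,0,0,40,0.43,-0.42,0,0,0,0,40,0.43,-0.42,0,0,0,0,40,0.43,-0.42,0,0,0,0,40,0.43,-0.42,0,0,0,0,40,0.43,-0.42,0,0,0,0,40,0.43,-0.42,0,0,0,0,40,0.43,-0.42,0,0,0,0,40,0.43,-0.42,0,0,0,0,40,0.43,-0.42,0,0,0,0])

```text
time_s: 34.45
tool_pos: [0.5985, 0.0892, 0.2297]
tool_rot: [2.902, 1.2, 0.001]
ft_force: [0.6, -0.3, -2.1]
gripper_width: 0.584
grip_force: 30.0
```

Call:
carry_out(targets=[40,0.43,-0.42,0,0,0,0,40,0.43,-0.42,0,0,0,0,40,0.43,-0.42,0,0,0,0,40,0,0,0,0,0,-6.8,40,0,0,0,0,0,-6.8,40,0,0,0,0,0,-6.8,40,0,0,0,0,0,-6.8,40,0,0,0,0,0,-6.8,40,0,0,0,0,0,0])

```text
time_s: 35.35
tool_pos: [0.5998, 0.1781, 0.2295]
tool_rot: [2.423, 1.997, -0.0]
ft_force: [-0.2, 0.2, -1.3]
gripper_width: 0.577
grip_force: 30.0
```

Run:
```python
from loc import *
s=get_state();print(s['time_s'],s['joints'].round(2),s['tool_pos'].round(4),s['gripper_width']*88.1,s['ft_force'])
plan([.599,.1808,.112],down(-11.1))
```

```text
35.35 [ 0.1   0.59  1.27 -0.    1.28  0.29] [0.5998 0.1781 0.2295] 50.81060865476054 [-0.24708395  0.24238046 -1.2944869 ]
before-turn shift units [ 0.05 -0.03  2.35] | turn deg [0.1 0.  0.1] | after-turn shift [ 0.05 -0.03  2.35]
```

Call:
carry_out(targets=[40,0.05,-0.03,0.4,0,0,0,40,0,0,0.5,0,0,0,40,0,0,0.5,0,0,0,40,0,0,0.4,0,0,0,40,0,0,0.25,0,0,0,40,0,0,0.15,0,0,0,40,0,0,0.08,0,0,0,40,0,0,0.04,0,0,0,40,0,0,0,0,0,0])

```text
time_s: 36.25
tool_pos: [0.5992, 0.1807, 0.1136]
tool_rot: [2.424, 1.995, 0.001]
ft_force: [-0.1, -0.0, -1.2]
gripper_width: 0.585
grip_force: 30.0
```

Run:
```python
from loc import *
s=get_state();print(s['time_s'],s['tool_pos'].round(4),s['gripper_width']*88.1,s['ft_force'])
```

```text
36.25 [0.5992 0.1807 0.1136] 51.52253747613911 [-0.09466763 -0.03811347 -1.22597962]
```

Down in small steps to contact, then release and rise.

Call:
carry_out(targets=[40,0,0,0.04,0,0,0,40,0,0,0.04,0,0,0,40,0,0,0,0,0,0])

```text
time_s: 36.55
tool_pos: [0.5996, 0.1808, 0.1109]
tool_rot: [2.424, 1.995, 0.003]
ft_force: [-2.5, 0.1, 9.8]
gripper_width: 0.578
grip_force: 29.9
```

Call:
carry_out(targets=[70,0,0,0,0,0,0,70,0,0,0,0,0,0,70,0,0,0,0,0,0,70,0,0,0,0,0,0,70,0,0,-0.3,0,0,0,70,0,0,-0.5,0,0,0,70,0,0,-0.5,0,0,0,88,0,0,-0.5,0,0,0,88,0,0,-0.5,0,0,0])

```text
time_s: 37.45
tool_pos: [0.5989, 0.1808, 0.2264]
tool_rot: [2.424, 1.995, 0.002]
ft_force: [-0.3, -0.1, -0.0]
gripper_width: 0.955
grip_force: 0.0
```

```bash
python3 find.py
python3 - <<'E'
from loc import *
s=get_state();print(s['time_s'],s['joints'].round(2),s['tool_pos'].round(4),s['gripper_width']*88.1,s['ft_force'])
plan([.460,-.3465,.205],down(0));plan([.460,-.3465,.205],down(-11))
E
```

```text
184 [411.9 207.6] circ 411.9 207.6 7.7 z.065 [ 0.5795 -0.4078] z.142 [ 0.5733 -0.3762]
195 [362.6 255.8] circ 362.3 255.9 8.0 z.065 [ 0.4677 -0.2929] z.142 [ 0.4715 -0.2716]
387 [386.3 259.8] circ 386.3 259.8 11.3 z.065 [ 0.4602 -0.3467] z.142 [ 0.4646 -0.3205]
37.5 [ 0.11  0.59  1.27 -0.    1.27  0.3 ] [0.6    0.181  0.2309] 87.26965680020186 [-0.11145649  0.66346873  4.18529635]
before-turn shift units [-10.89  -0.73   0.49] | turn deg [  0.5  -0.  -11.1] | after-turn shift [-10.55  -2.8    0.52]
before-turn shift units [-10.89  -0.73   0.49] | turn deg [ 0.5 -0.1 -0.1] | after-turn shift [-10.89  -0.74   0.52]
```

Call:
carry_out(targets=[88,-0.6,-0.04,0,0,0,0,88,-0.6,-0.04,0,0,0,0,88,-0.6,-0.04,0,0,0,0,88,-0.6,-0.04,0,0,0,0,88,-0.6,-0.04,0,0,0,0,88,-0.6,-0.04,0,0,0,0,88,-0.6,-0.04,0,0,0,0,88,-0.6,-0.04,0,0,0,0,88,-0.6,-0.04,0,0,0,0,88,-0.6,-0.04,0,0,0,0,88,-0.6,-0.04,0,0,0,0,88,-0.6,-0.04,0,0,0,0])

```text
time_s: 38.7
tool_pos: [0.5058, -0.169, 0.225]
tool_rot: [2.424, 1.995, 0.001]
ft_force: [0.4, 0.3, 0.4]
gripper_width: 0.994
grip_force: 0.0
```

Call:
carry_out(targets=[88,-0.6,-0.04,0,0,0,0,88,-0.6,-0.04,0,0,0,0,88,-0.6,-0.04,0,0,0,0,88,-0.6,-0.04,0,0,0,0,88,-0.6,-0.04,0,0,0,0,88,-0.6,-0.04,0,0,0,0,88,0,0,0,0,0,-7.8,88,0,0,0,0,0,-7.8,88,0,0,0,0,0,-7.8,88,0,0,0,0,0,-7.8,88,0,0,0,0,0,0])

```text
time_s: 39.8
tool_pos: [0.4598, -0.3422, 0.225]
tool_rot: [1.797, 2.575, -0.001]
ft_force: [-0.4, 0.6, 0.1]
gripper_width: 0.999
grip_force: 0.0
```

Run:
```python
from loc import *
s=get_state();print(s['time_s'],s['joints'].round(2),s['tool_pos'].round(4),s['ft_force'])
plan([.4605,-.346,.1025],down(20))
c=snap('wrist');save(c,'w9.png',None,(640,480))
print(proj(c,[.4605,-.346,.065])*1.25)
```

```text
39.8 [-0.84  0.49  1.46  0.    1.2  -1.2 ] [ 0.4598 -0.3422  0.225 ] [-0.38160455  0.61883735  0.11613616]
before-turn shift units [-0.07 -0.02  2.45] | turn deg [0.  0.1 0.2] | after-turn shift [-0.08 -0.01  2.45]
[323.9757435  253.51481559]
```

View pics/w9.png

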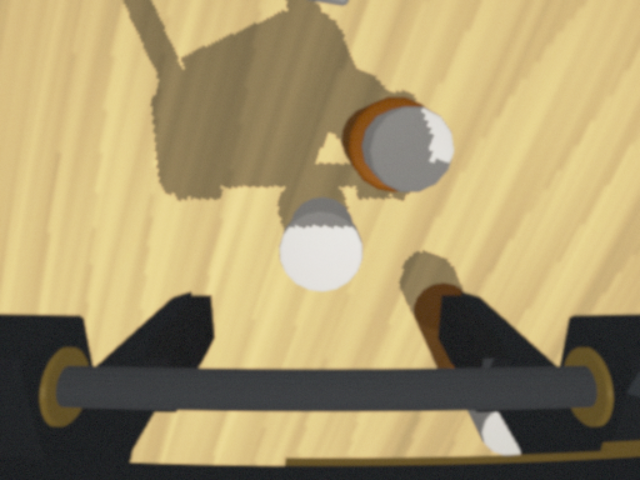

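The pot is centred between the fingers, at (321,250) against a predicted (324,253), and both bottles are clear of the descent.

Call:
carry_out(targets=[88,-0.04,0,0.4,0,0,0,88,0,0,0.5,0,0,0,88,0,0,0.5,0,0,0,88,0,0,0.5,0,0,0,88,0,0,0.4,0,0,0,88,0,0,0.15,0,0,0,40,0,0,0,0,0,0,40,0,0,0,0,0,0,40,0,0,0,0,0,0,40,0,0,0,0,0,0,40,0,0,0,0,0,0,40,0,0,0,0,0,0])

```text
time_s: 41.05
tool_pos: [0.4608, -0.3445, 0.1026]
tool_rot: [1.798, 2.573, -0.001]
ft_force: [-1.4, -0.5, 4.2]
gripper_width: 0.576
grip_force: 30.0
```

Call:
carry_out(targets=[40,0,0,-0.2,0,0,0,40,0,0,-0.4,0,0,0,40,0,0,-0.5,0,0,0,40,0,0,-0.5,0,0,0,40,0,0,-0.5,0,0,0,40,0,0,-0.5,0,0,0])

```text
time_s: 41.65
tool_pos: [0.4604, -0.3438, 0.2336]
tool_rot: [1.798, 2.574, -0.0]
ft_force: [-0.2, -0.4, -0.6]
gripper_width: 0.572
grip_force: 30.0
```

```bash
python3 find.py
python3 - <<'E'
from loc import *
s=get_state();print(s['time_s'],s['joints'].round(2),s['tool_pos'].round(4),s['gripper_width']*88.1,s['ft_force'])
plan([.508,.1987,.235],down(-11.1))
E
```

```text
153 [411.5 206.5] circ 411.9 207.4 7.5 z.065 [ 0.5801 -0.4079] z.142 [ 0.5738 -0.3763]
41.7 [-0.85  0.48  1.44  0.    1.22 -1.2 ] [ 0.4613 -0.3447  0.2378] 50.92604712350668 [ 0.9780983  -1.15534142  3.8173982 ]
before-turn shift units [ 9.88  4.62 -0.  ] | turn deg [ 0.3  0.4 31.2] | after-turn shift [10.84 -1.18  0.06]
```

Call:
carry_out(targets=[40,0.5,0.23,-0.1,0,0,0,40,0.5,0.23,-0.1,0,0,0,40,0.5,0.23,-0.1,0,0,0,40,0.5,0.23,-0.1,0,0,0,40,0.5,0.23,0,0,0,0,40,0.5,0.23,0,0,0,0,40,0.5,0.23,0,0,0,0,40,0.5,0.23,0,0,0,0,40,0.5,0.23,0,0,0,0,40,0.5,0.23,0,0,0,0,40,0.5,0.23,0,0,0,0,40,0.5,0.23,0,0,0,0])

```text
time_s: 42.9
tool_pos: [0.4867, -0.0137, 0.2516]
tool_rot: [1.799, 2.574, -0.0]
ft_force: [-0.1, 0.0, -0.9]
gripper_width: 0.575
grip_force: 30.0
```

Call:
carry_out(targets=[40,0.5,0.23,0,0,0,0,40,0.5,0.23,0,0,0,0,40,0.5,0.23,0,0,0,0,40,0.5,0.23,0,0,0,0,40,0.5,0.23,0,0,0,0,40,0.5,0.23,0,0,0,0,40,0.5,0.23,0,0,0,0,40,0.4,0.23,0,0,0,7.8,40,0,0,0,0,0,7.8,40,0,0,0,0,0,7.8,40,0,0,0,0,0,7.8,40,0,0,0,0,0,0])

```text
time_s: 44.1
tool_pos: [0.506, 0.1999, 0.2513]
tool_rot: [2.426, 1.995, -0.0]
ft_force: [-0.0, 0.1, -1.3]
gripper_width: 0.575
grip_force: 30.0
```

Run:
```python
from loc import *
s=get_state();print(s['time_s'],s['joints'].round(2),s['tool_pos'].round(4),s['gripper_width']*88.1,s['ft_force'])
plan([.508,.1987,.110],down(-11.1))
```

```text
44.1 [ 0.16  0.4   1.52 -0.    1.23  0.36] [0.506  0.1999 0.2513] 50.65107485052589 [-0.0042048   0.07860607 -1.30842917]
before-turn shift units [-0.01  0.04  2.83] | turn deg [ 0.   0.1 -0. ] | after-turn shift [-0.02  0.04  2.83]
```

Call:
carry_out(targets=[40,0,0.04,0.4,0,0,0,40,0,0,0.5,0,0,0,40,0,0,0.5,0,0,0,40,0,0,0.5,0,0,0,40,0,0,0.4,0,0,0,40,0,0,0.25,0,0,0,40,0,0,0.15,0,0,0,40,0,0,0.06,0,0,0,40,0,0,0.04,0,0,0,40,0,0,0,0,0,0])

```text
time_s: 45.1
tool_pos: [0.5085, 0.1994, 0.1119]
tool_rot: [2.424, 1.996, 0.001]
ft_force: [-0.2, 0.1, -0.2]
gripper_width: 0.569
grip_force: 30.0
```

Run:
```python
from loc import *
s=get_state();print(s['time_s'],s['tool_pos'].round(4),s['gripper_width']*88.1,s['ft_force'])
```

```text
45.1 [0.5085 0.1994 0.1119] 50.11575033368617 [-0.19140363  0.10044477 -0.23631142]
```

Call:
carry_out(targets=[40,0,0,0.03,0,0,0,40,0,0,0.03,0,0,0,40,0,0,0,0,0,0])

```text
time_s: 45.4
tool_pos: [0.5084, 0.1993, 0.1087]
tool_rot: [2.424, 1.996, 0.001]
ft_force: [-0.1, 0.6, -1.3]
gripper_width: 0.579
grip_force: 30.0
```

Call:
carry_out(targets=[66,0,0,0,0,0,0,66,0,0,0,0,0,0,66,0,0,0,0,0,0,66,0,0,0,0,0,0,66,0,0,-0.3,0,0,0,66,0,0,-0.5,0,0,0,66,0,0,-0.5,0,0,0,66,0,0,-0.5,0,0,0,66,0,0,-0.5,0,0,0,88,0,0,-0.3,0,0,0])

```text
time_s: 46.4
tool_pos: [0.5084, 0.1995, 0.2405]
tool_rot: [2.423, 1.995, 0.003]
ft_force: [-0.7, -0.7, 0.2]
gripper_width: 0.818
grip_force: 0.0
```

```bash
python3 find.py
python3 - <<'E'
from loc import *
s=get_state();print(s['time_s'],s['joints'].round(2),s['tool_pos'].round(4),s['gripper_width']*88.1,s['ft_force'])
c=snap('top');h=cv2.cvtColor(c['color'],cv2.COLOR_RGB2HSV)
m=((h[...,2]>110)&(h[...,1]<40)).astype(np.uint8);m[:, :80]=0;m[:,240:]=0;m[:150]=0;m[275:]=0
for a,ce,k in blobs(m,60):print(a,ce.round(1),onz(c,ce,.071).round(4))
s=get_state();plan([.4715,-.272,.25],down(-11.1));plan([.5735,-.3762,.25],down(-11.1))
E
```

```text
183 [411.9 207.7] circ 411.9 207.6 7.7 z.065 [ 0.5795 -0.4078] z.142 [ 0.5733 -0.3762]
46.45 [ 0.16  0.41  1.52 -0.    1.2   0.35] [0.509  0.1996 0.2422] 75.73087654803946 [0.73498067 0.48749604 2.7020567 ]
384 [156.5 193.3] [0.6011 0.1784 0.071 ]
1447 [193.4 222.4] [0.5361 0.0915 0.071 ]
158 [150.5 235.7] [0.5045 0.187  0.071 ]
112 [167.9 272.1] [0.4246 0.1441 0.071 ]
before-turn shift units [-9.4   1.08 -0.19] | turn deg [ 0.3 -0.   0. ] | after-turn shift [-9.4   1.09 -0.19]
before-turn shift units [-11.05   3.48  -0.18] | turn deg [ 0.3 -0.   0. ] | after-turn shift [-11.05   3.49  -0.19]
```

Call:
carry_out(targets=[88,-0.6,0.19,0,0,0,0,88,-0.6,0.19,0,0,0,0,88,-0.6,0.19,0,0,0,0,88,-0.6,0.19,0,0,0,0,88,-0.6,0.19,0,0,0,0,88,-0.6,0.19,0,0,0,0,88,-0.6,0.19,0,0,0,0,88,-0.6,0.19,0,0,0,0,88,-0.6,0.19,0,0,0,0,88,-0.6,0.19,0,0,0,0,88,-0.6,0.19,0,0,0,0,88,-0.6,0.19,0,0,0,0])

```text
time_s: 47.7
tool_pos: [0.5506, -0.177, 0.2376]
tool_rot: [-2.425, -1.996, 0.001]
ft_force: [0.8, 0.1, -0.0]
gripper_width: 0.998
grip_force: 0.0
```

Call:
carry_out(targets=[88,-0.6,0.19,0,0,0,0,88,-0.6,0.19,0,0,0,0,88,-0.6,0.19,0,0,0,0,88,-0.6,0.19,0,0,0,0,88,-0.6,0.19,0,0,0,0,88,-0.6,0.19,0,0,0,0,88,-0.25,0.07,0,0,0,0,88,0,0,0,0,0,0])

```text
time_s: 48.5
tool_pos: [0.5727, -0.3778, 0.2371]
tool_rot: [-2.427, -1.994, 0.001]
ft_force: [-0.1, -0.1, 1.0]
gripper_width: 1.002
grip_force: 0.0
```

```bash
python3 find.py
python3 - <<'E'
from loc import *
s=get_state();print(s['time_s'],s['joints'].round(2),s['tool_pos'].round(4),s['ft_force'])
plan([.5735,-.3755,.167],down(-11.1))
c=snap('top');h=cv2.cvtColor(c['color'],cv2.COLOR_RGB2HSV)
m=((h[...,2]>110)&(h[...,1]<40)).astype(np.uint8);m[:, :80]=0;m[:,240:]=0;m[:150]=0;m[275:]=0
for a,ce,k in blobs(m,60):print(a,ce.round(1),onz(c,ce,.071).round(4))
c=snap('wrist');print('cap expected',proj(c,[.5735,-.3762,.142]));h=cv2.cvtColor(c['color'],cv2.COLOR_RGB2HSV)
m=((h[...,2]>90)&(h[...,1]<25)).astype(np.uint8);m[290:]=0
for a,ce,k in blobs(m,200):print(a,ce.round(1),onz(c,ce,.142).round(4))
E
```

```text
48.55 [-0.75  0.73  1.02  0.    1.39 -0.56] [ 0.5729 -0.3765  0.2375] [-0.21195825  1.56906011  0.03804543]
before-turn shift units [0.02 0.01 1.41] | turn deg [-0. -0. -0.] | after-turn shift [0.02 0.01 1.41]
385 [156.5 193.3] [0.6012 0.1783 0.071 ]
1450 [193.4 222.5] [0.536  0.0915 0.071 ]
398 [145.4 233.6] [0.5092 0.1988 0.071 ]
114 [167.8 272.1] [0.4246 0.1443 0.071 ]
cap expected [262.040958   230.84477657]
1375 [23.  21.5] [ 0.475  -0.2404  0.142 ]
2889 [258.6 223. ] [ 0.5725 -0.371   0.142 ]
```

Both pots are in their places, at (0.601,0.178) and (0.509,0.199). Grasp the first bottle's cap.

Call:
carry_out(targets=[88,0.03,0,0.3,0,0,0,88,0,0,0.4,0,0,0,88,0,0,0.4,0,0,0,88,0,0,0.3,0,0,0,20,0,0,0,0,0,0,20,0,0,0,0,0,0,20,0,0,0,0,0,0,20,0,0,0,0,0,0,20,0,0,0,0,0,0,20,0,0,0,0,0,0,20,0,0,0,0,0,0,20,0,0,0,0,0,0])

```text
time_s: 49.85
tool_pos: [0.5735, -0.3749, 0.1693]
tool_rot: [2.424, 1.996, -0.0]
ft_force: [-1.2, 0.0, 1.4]
gripper_width: 0.377
grip_force: 30.0
```

Call:
carry_out(targets=[20,0,0,-0.2,0,0,0,20,0,0,-0.4,0,0,0,20,0,0,-0.5,0,0,0,20,0,0,-0.5,0,0,0,20,0,0,-0.5,0,0,0,20,0,0,-0.5,0,0,0,20,0,0,-0.4,0,0,0])

```text
time_s: 50.55
tool_pos: [0.5734, -0.3746, 0.3214]
tool_rot: [2.423, 1.995, 0.001]
ft_force: [-0.4, 0.1, -1.5]
gripper_width: 0.377
grip_force: 30.0
```

Run:
```python
from loc import *
s=get_state();print(s['time_s'],s['joints'].round(2),s['tool_pos'].round(4),s['ft_force'],s['gripper_width']*88.1)
plan([.6165,.2691,.316],down(-11.1))
```

```text
50.55 [-0.75  0.68  0.88  0.    1.57 -0.56] [ 0.5734 -0.3746  0.3214] [-0.3517929   0.09168379 -1.51228937] 33.239582797679994
before-turn shift units [12.8  -1.63  0.08] | turn deg [0.1 0.1 0. ] | after-turn shift [12.8  -1.63  0.11]
```

Call:
carry_out(targets=[20,0.3,-0.04,0,0,0,0,20,0.5,-0.06,0,0,0,0,20,0.5,-0.06,0,0,0,0,20,0.5,-0.06,0,0,0,0,20,0.5,-0.06,0,0,0,0,20,0.5,-0.06,0,0,0,0,20,0.5,-0.06,0,0,0,0,20,0.5,-0.06,0,0,0,0,20,0.5,-0.06,0,0,0,0,20,0.5,-0.06,0,0,0,0,20,0.5,-0.06,0,0,0,0,20,0.5,-0.06,0,0,0,0])

```text
time_s: 51.75
tool_pos: [0.5947, -0.0823, 0.3195]
tool_rot: [2.424, 1.996, 0.001]
ft_force: [0.5, -0.0, -1.1]
gripper_width: 0.376
grip_force: 30.0
```

Call:
carry_out(targets=[20,0.5,-0.06,0,0,0,0,20,0.5,-0.06,0,0,0,0,20,0.5,-0.06,0,0,0,0,20,0.5,-0.06,0,0,0,0,20,0.5,-0.06,0,0,0,0,20,0.5,-0.06,0,0,0,0,20,0.5,-0.06,0,0,0,0,20,0.5,-0.06,0,0,0,0,20,0.5,-0.06,0,0,0,0,20,0.5,-0.06,0,0,0,0,20,0.5,-0.06,0,0,0,0,20,0.5,-0.06,0,0,0,0])

```text
time_s: 52.95
tool_pos: [0.617, 0.219, 0.3191]
tool_rot: [2.424, 1.996, 0.001]
ft_force: [-0.5, -0.6, -2.4]
gripper_width: 0.378
grip_force: 30.0
```

Call:
carry_out(targets=[20,0.5,-0.06,0,0,0,0,20,0.3,-0.06,0,0,0,0,20,0,0,0,0,0,0])

```text
time_s: 53.25
tool_pos: [0.6186, 0.2598, 0.3185]
tool_rot: [2.422, 1.998, 0.0]
ft_force: [0.2, -1.1, -2.7]
gripper_width: 0.373
grip_force: 30.0
```

```bash
python3 find.py
python3 - <<'E'
from loc import *
s=get_state();print(s['time_s'],s['joints'].round(2),s['tool_pos'].round(4),s['ft_force'],s['gripper_width']*88.1)
plan([.6165,.2691,.176],down(-11.1))
E
```

```text
53.3 [ 0.22  0.65  0.95 -0.    1.54  0.41] [0.6188 0.2585 0.3186] [ 0.25605898 -0.59125219 -2.23273406] 33.53571191320126
before-turn shift units [ 0.2  -0.09  2.85] | turn deg [0.1 0.1 0.1] | after-turn shift [ 0.2  -0.09  2.85]
```

Call:
carry_out(targets=[20,0.2,-0.09,0.3,0,0,0,20,0,0,0.5,0,0,0,20,0,0,0.5,0,0,0,20,0,0,0.5,0,0,0,20,0,0,0.4,0,0,0,20,0,0,0.3,0,0,0,20,0,0,0.2,0,0,0,20,0,0,0.1,0,0,0,20,0,0,0.05,0,0,0,20,0,0,0,0,0,0])

```text
time_s: 54.3
tool_pos: [0.6168, 0.2688, 0.1765]
tool_rot: [2.424, 1.996, 0.001]
ft_force: [-0.0, 0.5, -1.6]
gripper_width: 0.375
grip_force: 30.0
```

Call:
carry_out(targets=[20,0,0,0.03,0,0,0,20,0,0,0,0,0,0])

```text
time_s: 54.5
tool_pos: [0.6168, 0.269, 0.1752]
tool_rot: [2.424, 1.995, 0.002]
ft_force: [0.1, -0.6, -0.8]
gripper_width: 0.376
grip_force: 29.9
```

Run:
```python
from loc import *
s=get_state();print(s['time_s'],s['tool_pos'].round(4),s['ft_force'],s['gripper_width']*88.1)
```

```text
54.5 [0.6168 0.269  0.1752] [ 0.12978759 -0.58505308 -0.84747086] 33.107658180125355
```

Call:
carry_out(targets=[20,0,0,0.03,0,0,0,20,0,0,0.02,0,0,0,60,0,0,0,0,0,0,60,0,0,0,0,0,0,60,0,0,0,0,0,0,60,0,0,0,0,0,0,60,0,0,-0.3,0,0,0,60,0,0,-0.5,0,0,0,60,0,0,-0.5,0,0,0,88,0,0,-0.4,0,0,0])

```text
time_s: 55.5
tool_pos: [0.6166, 0.269, 0.2599]
tool_rot: [2.424, 1.995, 0.003]
ft_force: [0.3, 0.6, 0.3]
gripper_width: 0.746
grip_force: 0.0
```

```bash
python3 find.py
python3 - <<'E'
from loc import *
s=get_state();print(s['time_s'],s['tool_pos'].round(4),s['ft_force'],s['gripper_width']*88.1)
plan([.4715,-.272,.255],down(-11.1))
c=snap('scene');print(proj(c,[.4715,-.272,.142]),proj(c,[.4715,-.272,.0]))
h=cv2.cvtColor(c['color'],cv2.COLOR_RGB2HSV);m=((h[...,0]<16)&(h[...,1]>170)&(h[...,2]<130)&(h[...,2]>40)).astype(np.uint8)
for a,ce,k in blobs(m,100):
    v=np.argwhere(k);print(a,ce.round(1),v.min(0)[::-1],v.max(0)[::-1])
E
```

```text
55.55 [0.6173 0.2692 0.2633] [ 0.20886178 -0.00753093  2.69214916] 69.70683453131886
before-turn shift units [-11.18  -0.78   0.13] | turn deg [ 0.5 -0.1  0. ] | after-turn shift [-11.18  -0.78   0.17]
[194.76622332 135.41766893] [199.90367653 178.57837102]
306 [260.  220.9] [247 199] [272 236]
```

Run:
```python
from loc import *
c=snap('top');d=snap('scene')
a=cv2.resize(c['color'],(400,300));b=cv2.resize(d['color'],(400,300))
e=cv2.resize(c['color'][150:300,310:450],(400,300));f=cv2.resize(d['color'][90:240,90:330],(400,300))
cv2.imwrite('pics/w10.png',np.vstack([np.hstack([a,b]),np.hstack([e,f])])[:,:,::-1])
```

```text
(no output)
```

View pics/w10.png

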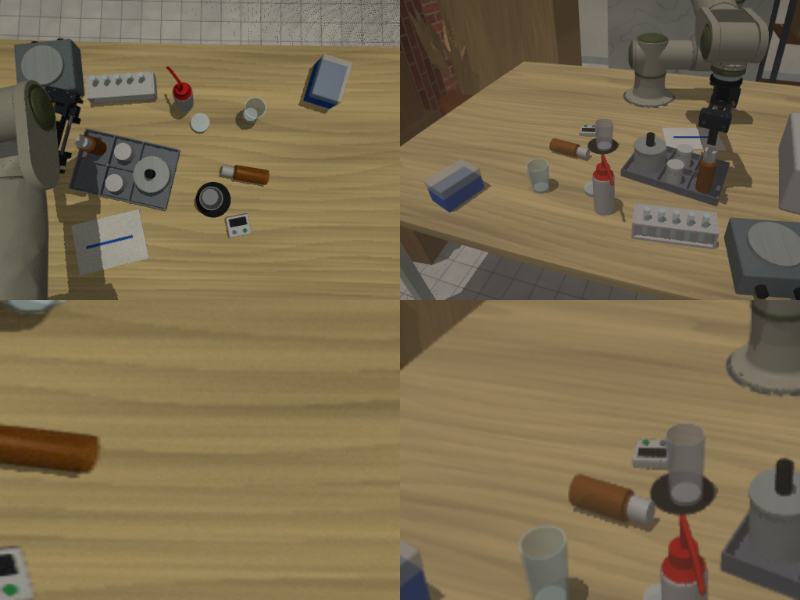

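The bottle near the second pot has toppled, most likely brushed while I carried that pot. It now lies with its cap towards +y: cap near (222,171) and base near (269,176) of the 400x300 top panel. The rest is in order. I measure it, stand it up on the bench, then regrasp it from above.

```bash
cat > bot.py <<'E'
from loc import *
def bottle(name='top'):
    c=snap(name);h=cv2.cvtColor(c['color'],cv2.COLOR_RGB2HSV)
    m=((h[...,0]<18)&(h[...,1]>185)&(h[...,2]>25)).astype(np.uint8);m[:, :270]=0;m[:140]=0;m[330:]=0
    m=cv2.morphologyEx(m,cv2.MORPH_OPEN,np.ones((3,3)))
    for a,ce,k in blobs(m,150):
        r=cv2.minAreaRect(np.argwhere(k)[:,::-1].astype(np.float32));b=cv2.boxPoints(r)
        print(a,ce.round(1),r,'corners z.023',[onz(c,p,.023)[:2].round(4).tolist() for p in b],'cen',onz(c,ce,.023).round(4))
    w=((h[...,2]>105)&(h[...,1]<60)).astype(np.uint8);w[:, :270]=0;w[:200]=0;w[240:]=0;w[:,320:]=0
    for a,ce,k in blobs(w,40):print('white',a,ce.round(1),onz(c,ce,.023).round(4))
bottle()
E
python3 bot.py
python3 - <<'E'
from h import *
s=get_state();print(s['joints'].round(2),s['tool_pos'])
E
```

```text
652 [322.3 223.5] ((321.108154296875, 223.3513641357422), (44.05892562866211, 18.08388900756836), 9.462322235107422) corners z.023 [[0.5272, -0.1513], [0.5702, -0.1583], [0.5547, -0.2628], [0.512, -0.2553]] cen [ 0.5406 -0.2099  0.023 ]
white 165 [291.3 217.4] [ 0.554  -0.1352  0.023 ]
[ 0.24  0.68  1.05 -0.    1.41  0.43] [0.61622542 0.26887537 0.25608815]
```

Run:
```python
from h import *
plan([.544,-.197,.20],down(-8.4))
```

```text
before-turn shift units [-9.42  0.37  1.14] | turn deg [-0.   0.1 -2.7] | after-turn shift [-9.43 -0.07  1.12]
```

Call:
carry_out(targets=[88,-0.4,0,-0.2,0,0,-2.7,88,-0.6,0,0,0,0,0,88,-0.6,0,0,0,0,0,88,-0.6,0,0,0,0,0,88,-0.6,0,0,0,0,0,88,-0.6,0,0,0,0,0,88,-0.6,0,0,0,0,0,88,-0.6,0,0,0,0,0,88,-0.6,0,0,0,0,0,88,-0.6,0,0,0,0,0,88,-0.6,0,0,0,0,0,88,-0.6,0,0,0,0,0])

```text
time_s: 56.95
tool_pos: [0.5639, -0.0782, 0.2661]
tool_rot: [-2.377, -2.053, 0.002]
ft_force: [1.2, 0.1, 0.7]
gripper_width: 0.998
grip_force: 0.0
```

Call:
carry_out(targets=[88,-0.6,0,0,0,0,0,88,-0.6,0,0,0,0,0,88,-0.6,0,0.4,0,0,0,88,-0.6,0,0.5,0,0,0,88,0,0,0.4,0,0,0,88,0,0,0,0,0,0])

```text
time_s: 57.55
tool_pos: [0.5457, -0.1959, 0.1988]
tool_rot: [-2.375, -2.048, 0.003]
ft_force: [0.5, -0.5, 0.2]
gripper_width: 0.998
grip_force: 0.0
```

Run:
```python
from loc import *
s=get_state();print(s['time_s'],s['joints'].round(2),s['tool_pos'].round(4))
plan([.544,-.197,.071],down(-8.4))
c=snap('wrist');h=cv2.cvtColor(c['color'],cv2.COLOR_RGB2HSV)
m=((h[...,0]<18)&(h[...,1]>190)&(h[...,2]>25)).astype(np.uint8);m[250:]=0
m=cv2.morphologyEx(m,cv2.MORPH_OPEN,np.ones((5,5)))
for a,ce,k in blobs(m,300):
    r=cv2.minAreaRect(np.argwhere(k)[:,::-1].astype(np.float32));print(a,ce,[onz(c,p,.023)[:2].round(4).tolist() for p in cv2.boxPoints(r)])
```

```text
57.55 [-0.55  0.53  1.46 -0.    1.16 -0.4 ] [ 0.5457 -0.1959  0.1988]
before-turn shift units [-0.03 -0.02  2.56] | turn deg [-0.3 -0.1 -0.1] | after-turn shift [-0.03 -0.03  2.56]
2046 [242.84799609 197.17595308] [[0.5081, -0.2397], [0.5282, -0.152], [0.5486, -0.1561], [0.5305, -0.2443]]
1712 [273.34462617 200.20969626] [[0.5372, -0.2443], [0.5541, -0.1563], [0.5689, -0.1591], [0.5534, -0.2476]]
```

Call:
carry_out(targets=[88,-0.02,-0.03,0.5,0,0,0,88,0,0,0.5,0,0,0,88,0,0,0.5,0,0,0,88,0,0,0.5,0,0,0,88,0,0,0.4,0,0,0,88,0,0,0.14,0,0,0,30,0,0,0,0,0,0,30,0,0,0,0,0,0,30,0,0,0,0,0,0,30,0,0,0,0,0,0,30,0,0,0,0,0,0,30,0,0,0,0,0,0])

```text
time_s: 58.8
tool_pos: [0.5457, -0.1969, 0.0758]
tool_rot: [2.376, 2.052, 0.0]
ft_force: [-0.3, 0.5, 2.3]
gripper_width: 0.51
grip_force: 30.0
```

Call:
carry_out(targets=[30,0,0,0,0,0,0,30,-0.1,0,-0.2,0,0,0,30,-0.3,0,-0.3,0,0,0,30,-0.4,0,0,0,0,0,30,-0.4,0,0,0,0,0,30,-0.4,0,0,0,0,0,30,-0.4,0,0,0,0,0,30,0,0,0.3,0,0,0,30,0,0,0.15,0,0,0,30,0,0,0.03,0,0,0,30,0,0,0,0,0,0])

```text
time_s: 59.9
tool_pos: [0.5311, -0.295, 0.0759]
tool_rot: [2.377, 2.054, 0.0]
ft_force: [-0.3, -1.0, -3.4]
gripper_width: 0.513
grip_force: 30.0
```

Run:
```python
from loc import *
s=get_state();print(s['time_s'],s['joints'].round(2),s['tool_pos'].round(4),s['ft_force'],s['gripper_width']*88.1)
```

```text
59.9 [-0.7   0.74  1.45  0.    0.94 -0.55] [ 0.5311 -0.295   0.0759] [-0.25999534 -1.03312543 -3.41673199] 45.19368878392033
```

Call:
carry_out(targets=[60,0,0,0,0,0,0,60,0,0,0,0,0,0,60,0,0,0,0,0,0,60,0.25,0,0.05,0,0,0,60,0.25,0,0.05,0,0,0,60,0.23,0,0,0,-7.5,0,60,0,0,0,0,-7.5,0,60,0,0,0,0,0,0])

```text
time_s: 60.7
tool_pos: [0.5367, -0.2568, 0.071]
tool_rot: [2.233, 1.936, -0.296]
ft_force: [1.3, -0.1, -0.2]
gripper_width: 0.679
grip_force: 0.0
```

Call:
carry_out(targets=[30,0,0,0,0,0,0,30,0,0,0,0,0,0,30,0,0,0,0,0,0,30,0,0,0,0,0,0,30,0,0,0,0,0,0])

```text
time_s: 61.2
tool_pos: [0.5363, -0.26, 0.0715]
tool_rot: [2.237, 1.93, -0.294]
ft_force: [0.2, -0.5, -0.1]
gripper_width: 0.509
grip_force: 30.0
```

```bash
python3 bot.py;python3 - <<'E'
from loc import *
s=get_state();print(s['time_s'],s['joints'].round(2),s['tool_pos'].round(4),s['ft_force'],s['gripper_width']*88.1)
M=R.from_rotvec(s['tool_rot']).as_matrix();print(M.round(3))
p=s['tool_pos']+[0,0,.17];plan(p,M);plan([.40,-.27,.24],rot(45,15));plan([.40,-.27,.24],rot(81.6,15))
E
```

```text
white 319 [305.7 221.6] [ 0.5445 -0.17    0.023 ]
61.25 [-0.57  0.72  1.54 -0.33  0.8  -0.2 ] [ 0.5363 -0.26    0.0715] [ 1.74209161  0.10926401 -1.1375049 ] 45.30187198928345
[[ 0.142  0.989 -0.037]
 [ 0.955 -0.146 -0.257]
 [-0.259  0.001 -0.966]]
before-turn shift units [-0.88  0.   -3.28] | turn deg [0. 0. 0.] | after-turn shift [-0.88  0.   -3.28]
before-turn shift units [-1.45 -2.66 -3.1 ] | turn deg [-20.2  86.7  35.1] | after-turn shift [ 2.72 -1.79 -2.87]
before-turn shift units [-1.45 -2.66 -3.1 ] | turn deg [ 0.1 90.   0. ] | after-turn shift [ 3.1  -2.67 -1.45]
```

Call:
carry_out(targets=[30,-0.06,0,-0.2,0,0,0,30,-0.11,0,-0.41,0,0,0,30,-0.11,0,-0.41,0,0,0,30,-0.11,0,-0.41,0,0,0,30,-0.11,0,-0.41,0,0,0,30,-0.11,0,-0.41,0,0,0,30,-0.11,0,-0.41,0,0,0,30,-0.11,0,-0.41,0,0,0,30,-0.05,0,-0.2,0,0,0])

```text
time_s: 62.15
tool_pos: [0.5363, -0.2598, 0.2431]
tool_rot: [2.235, 1.929, -0.293]
ft_force: [-0.4, -0.1, -2.6]
gripper_width: 0.511
grip_force: 30.0
```

Call:
carry_out(targets=[30,0,0,0,-1.0,4.33,1.75,30,0,0,0,-1.0,4.33,1.75,30,0,0,0,-1.0,4.33,1.75,30,0,0,0,-1.0,4.33,1.75,30,0,0,0,-1.0,4.33,1.75,30,0,0,0,-1.0,4.33,1.75,30,0,0,0,-1.0,4.33,1.75,30,0,0,0,-1.0,4.33,1.75,30,0,0,0,-1.0,4.33,1.75,30,0,0,0,-1.0,4.33,1.75])

```text
time_s: 63.15
tool_pos: [0.536, -0.2597, 0.2407]
tool_rot: [-2.424, -1.555, -0.759]
ft_force: [-0.1, -0.7, -3.0]
gripper_width: 0.512
grip_force: 30.0
```

Run:
```python
from loc import *
s=get_state();print(s['time_s'],s['joints'].round(2),s['tool_pos'].round(4),s['ft_force'],s['gripper_width']*88.1)
plan([.40,-.27,.24],rot(45,15))
```

```text
63.15 [-0.81  0.51  1.44  0.56  1.3  -0.57] [ 0.536  -0.2597  0.2407] [-0.05270531 -0.70007111 -2.98412941] 45.14836180166741
before-turn shift units [-1.07 -2.32 -0.96] | turn deg [-10.2  43.2  17.5] | after-turn shift [-0.55 -1.78 -1.99]
```

Good, j4 goes the right way. Finish the turn, then translate.

Call:
carry_out(targets=[30,0,0,0,-1.02,4.32,1.75,30,0,0,0,-1.02,4.32,1.75,30,0,0,0,-1.02,4.32,1.75,30,0,0,0,-1.02,4.32,1.75,30,0,0,0,-1.02,4.32,1.75,30,0,0,0,-1.02,4.32,1.75,30,0,0,0,-1.02,4.32,1.75,30,0,0,0,-1.02,4.32,1.75,30,0,0,0,-1.02,4.32,1.75,30,0,0,0,-1.02,4.32,1.75,30,0,0,0,0,0,0])

```text
time_s: 64.25
tool_pos: [0.5357, -0.2597, 0.2395]
tool_rot: [-2.016, -0.834, -1.541]
ft_force: [0.9, -0.7, -2.3]
gripper_width: 0.513
grip_force: 30.0
```

Call:
carry_out(targets=[30,-0.07,-0.22,-0.25,0,0,0,30,-0.07,-0.22,-0.25,0,0,0,30,-0.07,-0.22,-0.25,0,0,0,30,-0.07,-0.22,-0.25,0,0,0,30,-0.07,-0.22,-0.25,0,0,0,30,-0.07,-0.22,-0.25,0,0,0,30,-0.07,-0.22,-0.25,0,0,0,30,-0.07,-0.22,-0.25,0,0,0,30,0,0,0,0,0,0])

```text
time_s: 65.15
tool_pos: [0.3997, -0.2715, 0.24]
tool_rot: [-2.019, -0.839, -1.541]
ft_force: [0.4, -0.5, -1.8]
gripper_width: 0.514
grip_force: 30.0
```

Run:
```python
from loc import *
s=get_state();print(s['time_s'],s['joints'].round(2),s['tool_pos'].round(4),s['ft_force'],s['gripper_width']*88.1)
plan([.40,-.27,.105],rot(45,15))
# bottle tilt: scene view, cap and body centroid vs a vertical line
c=snap('scene');h=cv2.cvtColor(c['color'],cv2.COLOR_RGB2HSV)
M=R.from_rotvec(s['tool_rot']).as_matrix();P=s['tool_pos']+.047*M[:,2]
b=P.copy();b[2]=s['tool_pos'][2]-.0967
print('exp base,shoulder,top',proj(c,b),proj(c,b+[0,0,.1]),proj(c,b+[0,0,.142]))
m=((h[...,0]<18)&(h[...,1]>170)&(h[...,2]>25)).astype(np.uint8)
u,v=proj(c,b+[0,0,.05]).astype(int);k=np.zeros_like(m);k[v-45:v+45,u-30:u+30]=1;m&=k;m=cv2.morphologyEx(m,cv2.MORPH_OPEN,np.ones((3,3)))
for a,ce,q in blobs(m,40):
    pts=np.argwhere(q);print(a,ce.round(1),pts.min(0),pts.max(0))
    for r in range(pts[:,0].min(),pts[:,0].max()+1,5):
        x=pts[pts[:,0]==r][:,1];print(r,x.min(),x.max())
```

```text
65.15 [-1.21  0.49  1.84  1.08  1.68 -0.84] [ 0.3997 -0.2715  0.24  ] [ 0.42128031 -0.52143767 -1.84019991] 45.25188157183409
before-turn shift units [-2.6  -0.02  0.74] | turn deg [0.  0.4 0.1] | after-turn shift [-2.6  -0.02  0.72]
exp base,shoulder,top [211.10743014 130.07695489] [208.01020845  96.43544617] [206.63422467  81.33501065]
```

Run:
```python
from loc import *
c=snap('scene');h=cv2.cvtColor(c['color'],cv2.COLOR_RGB2HSV)
for r in range(78,140,6):print(r,[tuple(int(t) for t in h[r,x]) for x in range(194,226,4)])
```

```text
78 [(15, 13, 38), (10, 20, 39), (0, 6, 41), (15, 27, 38), (12, 30, 42), (0, 6, 41), (10, 19, 41), (60, 5, 53)]
84 [(18, 21, 62), (10, 14, 54), (15, 19, 133), (16, 20, 137), (15, 20, 130), (12, 30, 42), (12, 34, 37), (18, 38, 34)]
90 [(20, 114, 58), (19, 120, 70), (17, 24, 94), (15, 22, 94), (15, 24, 85), (12, 24, 54), (13, 48, 37), (8, 28, 37)]
96 [(19, 88, 98), (19, 77, 112), (14, 67, 92), (17, 24, 94), (15, 24, 86), (13, 136, 77), (18, 30, 43), (19, 98, 133)]
102 [(19, 50, 41), (15, 34, 45), (15, 161, 76), (14, 164, 81), (14, 160, 78), (15, 148, 69), (18, 67, 38), (17, 68, 60)]
108 [(19, 98, 130), (15, 62, 41), (18, 67, 38), (15, 154, 76), (15, 157, 73), (15, 148, 69), (19, 97, 134), (19, 99, 142)]
114 [(19, 99, 131), (19, 98, 135), (15, 145, 79), (15, 158, 76), (14, 152, 74), (15, 157, 70), (17, 111, 103), (20, 99, 136)]
120 [(19, 99, 132), (20, 99, 131), (16, 135, 91), (14, 154, 76), (14, 149, 72), (13, 136, 71), (17, 143, 68), (19, 99, 132)]
126 [(19, 98, 140), (19, 101, 137), (18, 109, 119), (15, 154, 78), (15, 153, 75), (14, 147, 71), (15, 140, 69), (19, 97, 134)]
132 [(18, 100, 133), (19, 99, 136), (19, 98, 138), (14, 152, 77), (15, 152, 69), (15, 143, 66), (16, 133, 69), (18, 96, 82)]
138 [(20, 97, 92), (19, 99, 88), (20, 99, 85), (19, 98, 86), (18, 91, 87), (19, 95, 86), (18, 92, 86), (19, 97, 87)]
```

Call:
carry_out(targets=[30,-0.33,0,0.09,0,0,0,30,-0.33,0,0.09,0,0,0,30,-0.33,0,0.09,0,0,0,30,-0.33,0,0.09,0,0,0,30,-0.33,0,0.09,0,0,0,30,-0.33,0,0.09,0,0,0,30,-0.32,0,0.09,0,0,0,30,-0.2,0,0.05,0,0,0,30,-0.1,0,0.03,0,0,0,30,0,0,0,0,0,0])

```text
time_s: 66.25
tool_pos: [0.4011, -0.2709, 0.1049]
tool_rot: [-2.016, -0.838, -1.542]
ft_force: [0.0, 0.7, -2.8]
gripper_width: 0.509
grip_force: 30.0
```

Call:
carry_out(targets=[30,-0.06,0,0.02,0,0,0,30,0,0,0,0,0,0])

```text
time_s: 66.45
tool_pos: [0.401, -0.2709, 0.1021]
tool_rot: [-2.016, -0.838, -1.543]
ft_force: [0.6, -1.1, -4.1]
gripper_width: 0.513
grip_force: 30.0
```

Call:
carry_out(targets=[30,-0.04,0,0.01,0,0,0,30,0,0,0,0,0,0])

```text
time_s: 66.65
tool_pos: [0.4009, -0.2709, 0.0999]
tool_rot: [-2.016, -0.838, -1.543]
ft_force: [-0.4, 0.7, -2.9]
gripper_width: 0.511
grip_force: 30.0
```

Call:
carry_out(targets=[30,-0.04,0,0.01,0,0,0,30,0,0,0,0,0,0])

```text
time_s: 66.85
tool_pos: [0.4009, -0.271, 0.0978]
tool_rot: [-2.016, -0.837, -1.543]
ft_force: [-2.2, -0.2, -2.4]
gripper_width: 0.52
grip_force: 30.0
```

Call:
carry_out(targets=[30,-0.03,0,0.01,0,0,0,30,0,0,0,0,0,0])

```text
time_s: 67.05
tool_pos: [0.401, -0.2711, 0.0975]
tool_rot: [-2.013, -0.837, -1.546]
ft_force: [-3.7, -1.3, 9.9]
gripper_width: 0.512
grip_force: 30.0
```

Run:
```python
from h import *
s=get_state();print(s['tool_pos'],s['ft_force'],s['wrist_torque'])
```

```text
[ 0.4010156  -0.27105648  0.09745661] [-3.66392077 -1.33549224  9.93812982] [ 0.75429293 -0.35848829  0.24526165]
```

Contact at about 10 N. Press a touch more to square the base, then release slowly and back off.

Call:
carry_out(targets=[30,-0.02,0,0,0,0,0,30,0,0,0,0,0,0,50,0,0,0,0,0,0,60,0,0,0,0,0,0,70,0,0,0,0,0,0,80,0,0,0,0,0,0,88,0,0,0,0,0,0,88,0,0,0,0,0,0,88,0,0,-0.2,0,0,0,88,0,0,-0.4,0,0,0,88,0,0,-0.5,0,0,0,88,0,0,-0.5,0,0,0])

```text
time_s: 68.25
tool_pos: [0.3451, -0.3266, 0.1167]
tool_rot: [-2.016, -0.837, -1.542]
ft_force: [0.3, -0.1, 0.0]
gripper_width: 0.996
grip_force: 0.0
```

Call:
carry_out(targets=[88,0.3,0,-0.5,0,0,0,88,0.5,0,-0.13,0,0,0,88,0.5,0,-0.13,0,0,0,88,0.5,0,-0.13,0,0,0,88,0.5,0,-0.13,0,0,0,88,0.5,0,-0.13,0,0,0,88,0.3,0,-0.1,0,0,0,88,0,0,0,0,0,0])

```text
time_s: 69.05
tool_pos: [0.3317, -0.34, 0.2838]
tool_rot: [-2.019, -0.841, -1.543]
ft_force: [0.7, 1.7, -0.9]
gripper_width: 1.001
grip_force: 0.0
```

Run:
```python
from loc import *
s=get_state();print(s['time_s'],s['joints'].round(2),s['tool_pos'].round(4),s['ft_force'],s['gripper_width']*88.1)
c=snap('top');h=cv2.cvtColor(c['color'],cv2.COLOR_RGB2HSV)
print('exp cap',proj(c,[.434,-.238,.142]))
m=((h[...,2]>118)&(h[...,1]<45)).astype(np.uint8);m[:,:325]=0;m[:215]=0
for a,ce,k in blobs(m,60):print('top',a,ce.round(1),onz(c,ce,.142).round(4))
c=snap('scene');h=cv2.cvtColor(c['color'],cv2.COLOR_RGB2HSV);u,v=proj(c,[.434,-.238,.07])
m=((h[...,1]>125)&(h[...,0]<18)&(h[...,2]>40)).astype(np.uint8)
for a,ce,k in blobs(m,60):
    p=np.argwhere(k);print('amber scene',a,ce.round(1),p.min(0),p.max(0))
print('exp',u,v,proj(c,[.434,-.238,0]),proj(c,[.434,-.238,.1]))
plan([.434,-.238,.27],down(-11.1))
```

```text
69.05 [-1.38  0.46  1.73  0.98  1.86 -0.8 ] [ 0.3317 -0.34    0.2838] [ 0.68443612  1.73387031 -0.92007601] 88.16899937879793
exp cap [346.17056092 274.15585657]
top 188 [345.8 272.9] [ 0.4365 -0.2372  0.142 ]
amber scene 124 [ 3.5 10.7] [0 0] [21  9]
amber scene 90 [22.3  7. ] [ 0 17] [15 27]
amber scene 77 [13.5 11.1] [3 9] [21 19]
amber scene 196 [39.1 10. ] [ 3 29] [17 49]
amber scene 76 [40.  23.4] [18 34] [29 45]
amber scene 204 [12.5 40.7] [24  5] [59 20]
amber scene 105 [48.4 34. ] [29 41] [40 54]
amber scene 149 [483.4  36.7] [ 31 476] [ 48 490]
amber scene 189 [503.   49.3] [ 39 495] [ 56 511]
amber scene 195 [ 9.  62.6] [46  1] [80 17]
amber scene 73 [28.5 63. ] [53 24] [72 33]
amber scene 188 [23.8 76.1] [61 17] [93 31]
amber scene 105 [37.2 88.6] [75 31] [104  42]
amber scene 193 [20.7 97.8] [83 14] [114  28]
amber scene 118 [ 49.7 100.3] [88 44] [115  56]
amber scene 159 [ 34.5 108.8] [95 28] [123  41]
amber scene 117 [496.5 105.9] [103 481] [109 511]
amber scene 840 [ 64.8 125.8] [106  41] [145  92]
amber scene 486 [213.8 160.5] [143 205] [177 222]
amber scene 560 [260.4 218.9] [197 247] [236 273]
amber scene 760 [390.5 225.9] [203 379] [246 404]
exp 213.4003882505466 153.25657696774954 [215.30899985 173.61446434] [212.54912229 144.12311433]
before-turn shift units [0.53 0.01 2.84] | turn deg [ 22.1 -72.4 -28.8] | after-turn shift [2.39 1.62 0.24]
```

The bottle stands upright, its cap at (0.4365,-0.237). Turn the tool down and regrasp it from above.

Call:
carry_out(targets=[88,0,0,0,1.84,-6.03,-2.4,88,0,0,0,1.84,-6.03,-2.4,88,0,0,0,1.84,-6.03,-2.4,88,0,0,0,1.84,-6.03,-2.4,88,0,0,0,1.84,-6.03,-2.4,88,0,0,0,1.84,-6.03,-2.4,88,0,0,0,1.84,-6.03,-2.4,88,0,0,0,1.84,-6.03,-2.4,88,0,0,0,1.84,-6.03,-2.4,88,0,0,0,1.84,-6.03,-2.4,88,0,0,0,1.84,-6.03,-2.4,88,0,0,0,1.84,-6.03,-2.4])

```text
time_s: 70.35
tool_pos: [0.3319, -0.3396, 0.2812]
tool_rot: [-2.423, -1.999, 0.003]
ft_force: [0.1, 0.1, -0.1]
gripper_width: 1.001
grip_force: 0.0
```

Call:
carry_out(targets=[88,0.3,0.2,0,0,0,0,88,0.3,0.2,0,0,0,0,88,0.3,0.2,0,0,0,0,88,0.3,0.2,0,0,0,0,88,0.3,0.2,0,0,0,0,88,0.3,0.2,0,0,0,0,88,0.3,0.2,0,0,0,0,88,0.3,0.2,0,0,0,0,88,0,0,0,0,0,0])

```text
time_s: 71.25
tool_pos: [0.4343, -0.2361, 0.2812]
tool_rot: [-2.422, -1.997, -0.002]
ft_force: [0.1, -0.2, -0.4]
gripper_width: 0.995
grip_force: 0.0
```

Run:
```python
from loc import *
s=get_state();print(s['time_s'],s['joints'].round(2),s['tool_pos'].round(4))
plan([.4362,-.2368,.168],down(-11.1))
c=snap('wrist');print('cap expected',proj(c,[.4362,-.2370,.142]));h=cv2.cvtColor(c['color'],cv2.COLOR_RGB2HSV)
m=((h[...,2]>90)&(h[...,1]<25)).astype(np.uint8);m[290:]=0
for a,ce,k in blobs(m,300):print(a,ce.round(1),onz(c,ce,.142).round(4))
```

```text
71.25 [-0.74  0.26  1.62  0.    1.26 -0.55] [ 0.4343 -0.2361  0.2812]
before-turn shift units [-0.01  0.04  2.26] | turn deg [-0.1 -0.2  0.1] | after-turn shift [-0.01  0.04  2.26]
cap expected [264.27879518 208.21588557]
2156 [267.4  16.4] [ 0.4614 -0.1158  0.142 ]
2546 [199.2 116.8] [ 0.4061 -0.1669  0.142 ]
1868 [262. 202.] [ 0.4355 -0.2322  0.142 ]
```

Call:
carry_out(targets=[88,0.02,0.04,0.4,0,0,0,88,0,0,0.5,0,0,0,88,0,0,0.5,0,0,0,88,0,0,0.5,0,0,0,88,0,0,0.34,0,0,0,20,0,0,0,0,0,0,20,0,0,0,0,0,0,20,0,0,0,0,0,0,20,0,0,0,0,0,0,20,0,0,0,0,0,0,20,0,0,0,0,0,0,20,0,0,0,0,0,0])

```text
time_s: 72.5
tool_pos: [0.4361, -0.2364, 0.1707]
tool_rot: [2.426, 1.996, 0.003]
ft_force: [-0.8, -0.6, -0.2]
gripper_width: 0.385
grip_force: 0.2
```

Call:
carry_out(targets=[20,0,0,0,0,0,0,20,0,0,-0.3,0,0,0,20,0,0,-0.5,0,0,0,20,0,0,-0.5,0,0,0,20,0,0,-0.5,0,0,0,20,0,0,-0.5,0,0,0,20,0,0,-0.5,0,0,0,20,0,0,-0.5,0,0,0,20,0,0,-0.2,0,0,0])

```text
time_s: 73.4
tool_pos: [0.436, -0.2367, 0.3473]
tool_rot: [2.424, 1.994, 0.004]
ft_force: [-0.3, 0.7, -2.7]
gripper_width: 0.374
grip_force: 30.0
```

Run:
```python
from loc import *
s=get_state();print(s['time_s'],s['joints'].round(2),s['tool_pos'].round(4),s['ft_force'],s['gripper_width']*88.1)
plan([.5253,.287,.34],down(-11.1))
```

```text
73.4 [-0.73  0.22  1.51  0.    1.42 -0.54] [ 0.436  -0.2367  0.3473] [-0.2853636   0.7386719  -2.71345358] 32.975113546882916
before-turn shift units [10.62 -0.27  0.15] | turn deg [ 0.2 -0.  -0. ] | after-turn shift [10.62 -0.26  0.15]
```

Call:
carry_out(targets=[20,0.3,-0.01,0,0,0,0,20,0.5,-0.01,0,0,0,0,20,0.5,-0.01,0,0,0,0,20,0.5,-0.01,0,0,0,0,20,0.5,-0.01,0,0,0,0,20,0.5,-0.01,0,0,0,0,20,0.5,-0.01,0,0,0,0,20,0.5,-0.01,0,0,0,0,20,0.5,-0.01,0,0,0,0,20,0.5,-0.01,0,0,0,0,20,0.5,-0.01,0,0,0,0,20,0.5,-0.01,0,0,0,0])

```text
time_s: 74.6
tool_pos: [0.4852, 0.0511, 0.3442]
tool_rot: [-2.424, -1.995, -0.0]
ft_force: [0.0, 0.1, -1.9]
gripper_width: 0.375
grip_force: 30.0
```

Call:
carry_out(targets=[20,0.5,-0.01,0,0,0,0,20,0.5,-0.01,0,0,0,0,20,0.5,-0.01,0,0,0,0,20,0.5,-0.01,0,0,0,0,20,0.5,-0.01,0,0,0,0,20,0.5,-0.01,0,0,0,0,20,0.5,-0.01,0,0,0,0,20,0.5,-0.01,0,0,0,0,20,0.5,-0.01,0,0,0,0,20,0.3,-0.01,0,0,0,0,20,0,0,0,0,0,0])

```text
time_s: 75.7
tool_pos: [0.5262, 0.2876, 0.3441]
tool_rot: [-2.422, -1.998, 0.002]
ft_force: [-0.1, -0.5, -2.6]
gripper_width: 0.375
grip_force: 30.0
```

Run:
```python
from loc import *
s=get_state();print(s['time_s'],s['joints'].round(2),s['tool_pos'].round(4),s['ft_force'],s['gripper_width']*88.1)
plan([.5253,.287,.178],down(-11.1))
```

```text
75.7 [0.3  0.46 1.18 0.   1.5  0.5 ] [0.5262 0.2876 0.3441] [-0.10634322 -0.48144142 -2.58275729] 33.05391902800879
before-turn shift units [-0.02 -0.01  3.32] | turn deg [-0.1 -0.   0.1] | after-turn shift [-0.02 -0.02  3.32]
```

Call:
carry_out(targets=[20,0,0,0.4,0,0,0,20,0,0,0.5,0,0,0,20,0,0,0.5,0,0,0,20,0,0,0.5,0,0,0,20,0,0,0.5,0,0,0,20,0,0,0.4,0,0,0,20,0,0,0.3,0,0,0,20,0,0,0.15,0,0,0,20,0,0,0.07,0,0,0,20,0,0,0,0,0,0])

```text
time_s: 76.7
tool_pos: [0.5273, 0.2856, 0.1802]
tool_rot: [-2.426, -1.996, -0.003]
ft_force: [-0.5, 0.3, -2.4]
gripper_width: 0.378
grip_force: 30.0
```

Call:
carry_out(targets=[20,0,0,0.03,0,0,0,20,0,0,0,0,0,0])

```text
time_s: 76.9
tool_pos: [0.5276, 0.2858, 0.1792]
tool_rot: [2.426, 1.996, 0.004]
ft_force: [-0.6, 0.2, -3.4]
gripper_width: 0.374
grip_force: 30.0
```

Call:
carry_out(targets=[20,0,0,0.03,0,0,0,20,0,0,0,0,0,0])

```text
time_s: 77.1
tool_pos: [0.5275, 0.2858, 0.1773]
tool_rot: [-2.426, -1.996, -0.003]
ft_force: [-0.1, -0.3, -2.6]
gripper_width: 0.378
grip_force: 30.0
```

Call:
carry_out(targets=[20,0,0,0.03,0,0,0,20,0,0,0,0,0,0])

```text
time_s: 77.3
tool_pos: [0.5277, 0.286, 0.1766]
tool_rot: [2.426, 1.996, 0.005]
ft_force: [-1.1, -0.6, 4.8]
gripper_width: 0.377
grip_force: 30.0
```

Call:
carry_out(targets=[20,0,0,0.02,0,0,0,20,0,0,0,0,0,0,60,0,0,0,0,0,0,60,0,0,0,0,0,0,60,0,0,0,0,0,0,60,0,0,0,0,0,0,60,0,0,-0.3,0,0,0,60,0,0,-0.5,0,0,0,60,0,0,-0.5,0,0,0,60,0,0,-0.5,0,0,0,60,0,0,-0.5,0,0,0,60,0,0,-0.3,0,0,0])

```text
time_s: 78.5
tool_pos: [0.5275, 0.2857, 0.3068]
tool_rot: [2.426, 1.995, 0.006]
ft_force: [0.3, 0.6, -0.8]
gripper_width: 0.68
grip_force: 0.0
```

Call:
carry_out(targets=[88,-0.5,-0.3,0,0,0,0,88,-0.5,-0.3,0,0,0,0,88,-0.5,-0.3,0,0,0,0,88,-0.5,-0.3,0,0,0,0,88,-0.5,-0.3,0,0,0,0,88,-0.5,-0.3,0,0,0,0,88,-0.5,-0.3,0,0,0,0,88,-0.5,-0.2,0,0,0,0,88,-0.5,0,0,0,0,0,88,-0.5,0,0,0,0,0,88,-0.3,0,0,0,0,0,88,0,0,0,0,0,0])

```text
time_s: 79.7
tool_pos: [0.3632, 0.0468, 0.3044]
tool_rot: [2.428, 1.993, 0.003]
ft_force: [0.3, 0.5, 0.2]
gripper_width: 0.998
grip_force: 0.0
```

Run:
```python
from loc import *
s=get_state();print(s['time_s'],s['tool_pos'].round(4),s['ft_force'])
c=snap('top');h=cv2.cvtColor(c['color'],cv2.COLOR_RGB2HSV)
m=((h[...,2]>110)&(h[...,1]<45)).astype(np.uint8);m[:, :80]=0;m[:,300:]=0;m[:120]=0;m[300:]=0
for n,p in[('low_a',[.599,.1808,.071]),('low_b',[.508,.1987,.071]),('tall_a cap',[.6165,.2691,.148]),('tall_b cap',[.5253,.287,.148]),('lid',[.5334,.0888,.082]),('beaker rim',[.465,-.096,.103])]:print(n,proj(c,p).round(1))
for a,ce,k in blobs(m,60):print(a,ce.round(1),'z.071',onz(c,ce,.071)[:2].round(4),'z.148',onz(c,ce,.148)[:2].round(4))
# beaker vs start: dark mat ring and rim
d=snap('scene');hs=cv2.cvtColor(d['color'],cv2.COLOR_RGB2HSV)
m=((hs[...,0]<18)&(hs[...,1]>130)&(hs[...,2]>40)).astype(np.uint8);m[:130]=0;m[:,:180]=0
for a,ce,k in blobs(m,60):p=np.argwhere(k);print('amber',a,ce.round(1),p.min(0),p.max(0))
print([proj(d,[x,y,.056]).round(1).tolist() for x,y in((.6165,.2691),(.5253,.287))])
print('petri/glass/wash exp',proj(c,[.7044,-.0474,.014]),proj(c,[.7357,-.2094,.09]),proj(c,[.7477,-.0017,.185]))
```

```text
79.7 [0.3632 0.0468 0.3044] [0.29393808 0.46238149 0.2076108 ]
low_a [155.4 194.2]
low_b [145.4 234.1]
tall_a cap [103.1 181.1]
tall_b cap [ 91.3 224.9]
lid [193.7 223.5]
beaker rim [276.2 256.4]
278 [139.4 121.7] z.071 [0.7689 0.2263] z.148 [0.7455 0.2008]
456 [255.7 156.5] z.071 [ 0.6914 -0.0472] z.148 [ 0.675  -0.0479]
187 [103.7 181.2] z.071 [0.627  0.2999] z.148 [0.6164 0.2678]
375 [156.5 193.4] z.071 [0.601  0.1783] z.148 [0.5928 0.1572]
1417 [193.5 222.4] z.071 [0.5361 0.0912] z.148 [0.5338 0.078 ]
198 [ 91.9 223.5] z.071 [0.5299 0.32  ] z.148 [0.5281 0.2861]
388 [145.5 233.5] z.071 [0.5094 0.1985] z.148 [0.5094 0.1756]
1854 [141.3 287.8] z.071 [0.3895 0.201 ] z.148 [0.4004 0.1779]
110 [294.2 288.7] z.071 [ 0.3931 -0.1387] z.148 [ 0.4036 -0.1311]
amber 907 [393.2 221.8] [186 379] [246 412]
amber 552 [260.4 218.9] [197 247] [236 273]
[[391.8, 224.7], [400.2, 202.8]]
petri/glass/wash exp [256.01872131 156.16397109] [327.04821682 136.9531612 ] [233.58568085 117.13900897]
```

All placed: pots, caps and lid within about 3 mm of their places, and the petri dish unmoved. Handing in.

```bash
python3 -c "
from bench import hand_in
print(hand_in())"
```

```text
the job is handed in; nothing more can be done
None
```

I handed the job in with 8 balls in the jar, the beaker back upright on its mat, the lid home, and both pots and both bottles in their places; one bottle got knocked over during a pot carry, so I stood it up again before placing it, and the hand-in gave no verdict.

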